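# Scrape the sandwich press clean into its drip tray

### The job

Take the scraper from its rack and, with its blade pressed lightly on the lower plate of the open sandwich press, draw all five loose toasted-cheese chips over the plate's front edge into the drip tray; touch the chips with nothing but the scraper and do not shift the lid, which stays open as it stands. Then hang the scraper back in its rack, blade down through the slot, and let go, with everything else on the counter left where it was.

Things in the scene. Friction and masses are not known exactly. Their poses are not given: they have to be found in the camera images.
- press: Stainless countertop sandwich press, 300 mm wide (y), 390 mm deep (x), fixed. Origin: on the table under its middle; -x is its front (drip tray), +x its rear (lid hinge), z up. Lower plate's top at z = 120 mm. Lid hinge axis: parallel to y at x = 145, z = 150 mm. Rear housing, 168 mm high, from x = 112 mm back.
- plate: The dark, smooth, level lower plate (same axes as press). Origin: middle of its top face (press x = -15, z = 120 mm), which is free from x = -115 (front edge, no rim) to +115 mm and y = -120 to +120 mm; a rim 10 mm high closes the sides and rear. Readings are good to about 2 mm. More than 35 N from the blade, a knock included, harms its coating: set it down at about 15 mm/s.
- lid (a joint): Lid (upper plate) angle, rad: 0 = closed; stands open at 1.08 to 1.2, held by friction (5 N m), leaning over the rear half of the plate. From the hinge axis it runs 25 to 345 mm out (with bar handle), 290 mm wide; its underside is 23 mm on the lower plate's side of that axis. An upright tool cannot get behind the rear chips; one leaning about 40 degrees to the press's front can.
- lid_bar (a point): The middle of the lid's black bar handle, 335 mm from the hinge axis; 26 mm thick.
- plate_front (a point): The middle of the front edge of the lower plate, at its top surface.
- tray (a point): The middle of the drip tray's floor, 48 mm below the plate's top. The tray hangs at the plate's front edge; inside it is 68 mm (press x) by 262 mm (y), walls 4 mm thick, their tops 2 mm below the plate's top.
- scraper: Scraper: blue block handle, 24 mm thick (x), 112 mm wide (y), 34 mm high, clamping a steel blade 4 mm thick and 120 mm wide that projects 40 to 58 mm below it: it is set differently each time and no reading gives it, so feel for the plate. The clamp holds past 35 N. Origin: middle of the handle's underside, z up from blade to handle. About 0.18 kg. Front and back are alike.
- rack: Steel scraper rack fixed to the table, 75 x 168 mm, 65 mm high. Origin: on the table under its middle. Two level rails along y, tops at z = 65 mm, leave a slot 12 mm wide in x (-6 to +6 mm) and 160 mm long in y. The blade hangs down through the slot and the handle's underside rests on the rails.
- chip1: Crisp golden-brown chip of toasted cheese, a disc 33 mm across and 5 mm thick with a bevelled upper edge (rim only 2 mm high: a blade passing more than that above the plate rides over it), 10 g, lying loose on the lower plate. Origin: middle of its underside.
- chip2: Crisp golden-brown chip of toasted cheese, a disc 30 mm across and 5 mm thick with a bevelled upper edge (rim only 2 mm high: a blade passing more than that above the plate rides over it), 10 g, lying loose on the lower plate. Origin: middle of its underside.
- chip3: Crisp golden-brown chip of toasted cheese, a disc 33 mm across and 5 mm thick with a bevelled upper edge (rim only 2 mm high: a blade passing more than that above the plate rides over it), 10 g, lying loose on the lower plate. Origin: middle of its underside.
- chip4: Crisp golden-brown chip of toasted cheese, a disc 31 mm across and 5 mm thick with a bevelled upper edge (rim only 2 mm high: a blade passing more than that above the plate rides over it), 10 g, lying loose on the lower plate. Origin: middle of its underside.
- chip5: Crisp golden-brown chip of toasted cheese, a disc 32 mm across and 5 mm thick with a bevelled upper edge (rim only 2 mm high: a blade passing more than that above the plate rides over it), 10 g, lying loose on the lower plate. Origin: middle of its underside.
- spray: Pink spray bottle, 72 mm across, 210 mm high. Bystander. Origin: middle of its underside.
- bowl: Steel mixing bowl, 170 mm across, 65 mm high. Bystander. Origin: middle of its underside.
- sauce: Red-brown sauce bottle with black cap, 48 mm across, 125 mm high. Bystander. Origin: middle of its underside.
- mustard: Yellow mustard bottle with black cap, 52 mm across, 115 mm high. Bystander. Origin: middle of its underside.
- ramekin: White ramekin, 70 mm across, 40 mm high. Bystander. Origin: middle of its underside.
- jar: Brown jar with steel lid, 60 mm across, 85 mm high. Bystander. Origin: middle of its underside.

How it is judged:
On the way, in this order (a step that is already met when the one before it is completed fails the run):
1. the scraper is lifted out of its rack (z of scraper in the frame of rack above 0.13 m), for 0.1 s.
2. the scraper's blade rests on the lower plate with at least 1 N (contact force between scraper and plate above 1 N), for 0.2 s.
3. all five chips are in the drip tray (x of chip1 in the frame of press between -0.208 and -0.128 m and y of chip1 in the frame of press between -0.135 and 0.135 m and z of chip1 in the frame of press between 0.06 and 0.112 m and x of chip2 in the frame of press between -0.208 and -0.128 m and y of chip2 in the frame of press between -0.135 and 0.135 m and z of chip2 in the frame of press between 0.06 and 0.112 m and x of chip3 in the frame of press between -0.208 and -0.128 m and y of chip3 in the frame of press between -0.135 and 0.135 m and z of chip3 in the frame of press between 0.06 and 0.112 m and x of chip4 in the frame of press between -0.208 and -0.128 m and y of chip4 in the frame of press between -0.135 and 0.135 m and z of chip4 in the frame of press between 0.06 and 0.112 m and x of chip5 in the frame of press between -0.208 and -0.128 m and y of chip5 in the frame of press between -0.135 and 0.135 m and z of chip5 in the frame of press between 0.06 and 0.112 m), for 0.2 s.
At the end, for the whole second after the job is handed in: All five chips lie inside the drip tray, below its rim; the scraper hangs at rest in its rack, blade down through the slot (within 6 mm across and 18 mm along it, handle down on the rails to 5 mm, within 7 degrees of upright), released (all of step 3 and x of scraper in the frame of rack between -0.006 and 0.006 m and y of scraper in the frame of rack between -0.018 and 0.018 m and z of scraper in the frame of rack between 0.06 and 0.07 m and angle between scraper's own z axis and vertical below 0.12 rad and linear speed of scraper below 0.02 m/s); the robot touches nothing.
It fails at once if the fingers or the arm touch a chip (contact force between any of the fingers, the arm and chip1 above 0.3 N or contact force between any of the fingers, the arm and chip2 above 0.3 N or contact force between any of the fingers, the arm and chip3 above 0.3 N or contact force between any of the fingers, the arm and chip4 above 0.3 N or contact force between any of the fingers, the arm and chip5 above 0.3 N).
It fails at once if the blade is pressed on the plate with more than 35 N (contact force between scraper and plate above 35 N).
It fails at once if the lid is shifted by more than 15 mm (distance of lid_bar from where it was at the start of the episode above 0.015 m).
It fails at once if a bystander is shifted by more than 20 mm (distance of any of spray, bowl, sauce, mustard, ramekin, jar from where it was at the start of the episode above 0.02 m).
It also fails if it takes over 61 s, if anything falls off the work surface, if the arm or the gripper's body presses on something with over 40 N, if the wrist force passes 120 N, or if a joint passes its speed limit or range.

### The arm

A 6-joint arm with a two-finger parallel gripper is mounted at the origin on the work surface. World frame = base frame: x ahead of the robot, y to its left, z up, the work surface at z = 0. Lengths are in m, angles in rad, forces in N, time in s.
With the tool pointing down it reaches from about 0.35 to 0.975 m from the base axis. Payload 7.1 kg.
Tool frame: the origin (TCP) lies at the very end of the fingers, on their centre line; the grasp point (between the pads) lies 19 mm behind it; y points along the fingers, z is the direction in which the jaws open and shut, and the axes are right-handed (so a half turn about y gives the same grasp; the last joint's range is limited). The gripper opens to 88 mm and grips with 3 to 60 N. Pads are 20 mm wide; open, the fingers measure 115 mm over their backs; the gripper's body (75 mm by 178 mm) begins 61 mm behind the grasp point.
Start: joints at [1.325, 0.423, 1.63, -0, 1.089, -0.019], TCP at [0.141, 0.609, 0.223] pointing down, gripper open.
Joint ranges: [-3, 3], [-0.9, 2.11], [0.09, 2.58], [-1.31, 4.45], [0.11, 2.69], [-2.54, 2.54]. Speed limits (rad/s): [2.39, 2.39, 3.01, 3.14, 3.14, 3.14].

### API

Orientations are given as a rotation vector (axis times angle).
In Python, from rig import r gives the robot as it stands.
- The arm moves only by the tool servo_tool, never from a script. Its argument "rows" is a list of rows, each an object of numbers: "dx", "dy", "dz": the shift along the tool's x, y, z in mm; "turn": the turn about the tool's y in rad. In form: [{"dx": .., "dy": .., "dz": .., "turn": ..}, ...]. A call has 1 to 12 rows; each row is the pose to reach, as a shift and turn from the pose commanded when the call began, along the tool's axes at that moment; what a row does not reach only later rows make up. A row lasts 1/12 s, in which the tool goes at most 41.7 mm and 7.16 degrees, less where a joint would pass 70% of its speed; a pose out of reach is approached as far as the arm can. A call with a gripper value outside its range is refused whole. "jaw" is the closure in counts, from 0 (fully open) to 255 (shut), set as the call begins (left out, the last holds). The fingers move at their own pace and stop on an object; "grip_force" is the grip in N (left out, the last holds). Time passes only in rows, so rows that repeat a pose let the fingers close. It gives the time, the measured TCP pose, the force and the opening at its end, in the units of the state.
- r.get_state(): the state, without advancing time (a new reading comes with each control period).
- r.read_camera(name): name is "scene" or "top" or "wrist"; returns a dict with "pixels" (400x640x3 uint8, blue, green, red), "K" (3x3 intrinsics, pixels), "k1" (the pictures are not rectified: a ray, as slopes to the right and down, at radius r is drawn at 1 + k1 r^2 times it, then the intrinsics apply), "pose" (4x4, takes a point from camera to world coordinates). Camera axes: x right, y down, z forward; pixel columns grow to the right and rows downward; lengths in m; the calibration is good to about 2 mm. A picture is of the moment at which its call begins. There is no depth.
- r.close_job(): hands the job in, once; it reports no verdict.
Trained networks look in the newest picture that a camera, given by its name, has taken for a name from the list of things; names that differ only in an ending like _2 or _b are one class to them, and where a whole thing is asked for, a point or a joint stands for the part that bears it (a point fixed in the world has none). Each returns a list of dicts, best first, with "p" (0 to 1); they miss things now and then, are a little off and sometimes report something else, mostly with a low value. They report only what shows in the picture. A call takes as long as a camera call.
- r.spot_in(camera, name): "pixel" ([column, row] in pixels, amid what is visible of it).
- r.masks_of(camera, name): "pixels" (400x640 bool, what is visible of it) and "pixel" ([column, row] in pixels, amid what is visible of it).
The state is a dict: "t": time; "joint_pos": joint angles; "joint_vel": joint speeds; "tau": joint torques, N m; "position": TCP position; "tool_rot": TCP orientation; "wrist_force": force on the tool from outside, world axes, zero at the start; "moment": the same for the moment, N m; "width": finger opening in m.
Only numpy, scipy, OpenCV 4.12 (cv2) and the standard library are available. Lean on these libraries where they do the work, as an engineer would, in place of code of your own. Each camera call takes 0.05 s, during which the arm holds its last target.

## Working session

There is one attempt and no reset: what is moved stays moved. The work goes in short steps, Python scripts to look and compute and a tool call to move; the robot and the scene stay as the last step left them, time stands still between calls to the robot, and variables do not carry over. Pictures are saved under pics/ and viewed, and the job is handed in when it is done.

Besides the shell and the picture viewer there is one more tool, called by a JSON object that holds its "method" and its "body". servo_tool: Moves the arm, as the interface text tells. Its arguments: {"type":"object","properties":{"rows":{"type":"array","items":{"type":"object","properties":{"dx":{"type":"number"},"dy":{"type":"number"},"dz":{"type":"number"},"turn":{"type":"number"}}}},"jaw":{"type":"number"},"grip_force":{"type":"number"}},"required":["rows"]}

```bash
ls -la; mkdir -p pics; cat > h.py <<'E'
import numpy as np, cv2
from rig import r
def shot(n,f):
    c=r.read_camera(n); cv2.imwrite('pics/'+f,c['pixels']); return c
E
python3 - <<'E'
from h import *
s=r.get_state(); print({k:np.round(v,4).tolist() for k,v in s.items()})
for n in ['scene','top','wrist']:
    c=shot(n,n+'0.png'); print(n,c['K'].tolist(),c['k1'],np.round(c['pose'],4).tolist())
    np.savez('cam_'+n+'0.npz',**{k:c[k] for k in('pixels','K','k1','pose')})
    for o in ['press','plate','lid','lid_bar','plate_front','tray','scraper','rack','chip1','spray','bowl','sauce','mustard','ramekin','jar']:
        try: 
            print(o,[(np.round(d['pixel']).tolist(),round(d['p'],2)) for d in r.spot_in(n,o)])
        except Exception as e: print(o,e)
print(r.get_state()['t'])
E
```

```text
total 12
drwxr-xr-x  3 agent agent 4096 Dec  6 05:06 .
drwxr-xr-x 23 root  root  4096 Dec  6 05:06 ..
drwxr-xr-x  2 agent agent 4096 Dec  6 05:06 pics
{'t': 0.0, 'joint_pos': [1.325, 0.4238, 1.6307, -0.0, 1.0886, -0.019], 'joint_vel': [0.001, 0.0011, 0.0003, -0.0, -0.0021, 0.0003], 'tau': [0.0012, -54.4624, -27.3672, 0.0644, 0.0226, -0.0001], 'position': [0.1404, 0.6085, 0.2219], 'tool_rot': [-1.5649, 0.1782, -0.1779], 'wrist_force': [0.0695, 0.7222, -0.6532], 'moment': [0.0259, -0.0034, 0.052], 'width': 0.0879}
scene [[514.0260435957596, 0.0, 322.2793369973912], [0.0, 514.0260435957596, 197.6202212010165], [0.0, 0.0, 1.0]] -0.05653094243401905 [[-0.4987, 0.6656, -0.5552, 1.3671], [0.8667, 0.3748, -0.3291, 0.5315], [-0.0109, -0.6454, -0.7638, 1.2695], [0.0, 0.0, 0.0, 1.0]]
press [([263.0, 190.0], 0.97)]
plate [([274.0, 192.0], 0.9)]
lid [([237.0, 136.0], 0.72), ([335.0, 291.0], 0.68), ([284.0, 174.0], 0.66)]
lid_bar [([240.0, 130.0], 0.56), ([473.0, 196.0], 0.45), ([332.0, 289.0], 0.45)]
plate_front [([261.0, 189.0], 0.95), ([257.0, 178.0], 0.43)]
tray [([264.0, 187.0], 0.64), ([255.
[... 1108 characters left out ...]
0.42), ([468.0, 279.0], 0.38)]
spray [([470.0, 276.0], 0.91)]
bowl [([198.0, 287.0], 0.89)]
sauce [([439.0, 265.0], 0.69), ([373.0, 186.0], 0.42)]
mustard [([344.0, 128.0], 0.8)]
ramekin [([275.0, 142.0], 0.75)]
jar [([170.0, 220.0], 0.87), ([340.0, 183.0], 0.4)]
wrist [[285.49826520385807, 0.0, 314.35664232899234], [0.0, 285.49826520385807, 196.24111435294856], [0.0, 0.0, 1.0]] -0.031177799510629316 [[0.2232, 0.9415, 0.2526, 0.0721], [0.9748, -0.2156, -0.0579, 0.6239], [-0.0001, 0.2591, -0.9658, 0.3838], [0.0, 0.0, 0.0, 1.0]]
press []
plate []
lid []
lid_bar []
plate_front []
tray []
scraper []
rack []
chip1 []
spray []
bowl [([210.0, 318.0], 0.73)]
sauce []
mustard []
ramekin []
jar []
2.4
```

View pics/scene0.png

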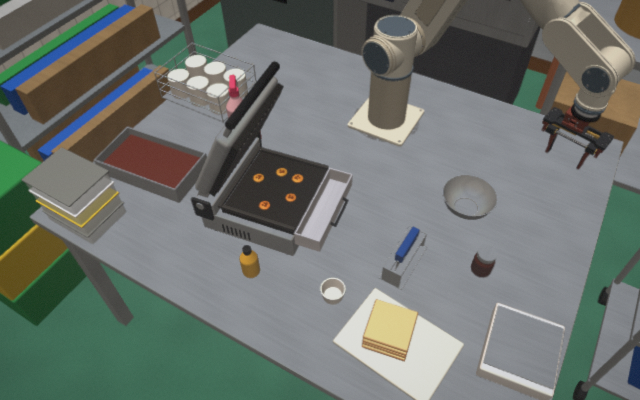

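View pics/top0.png

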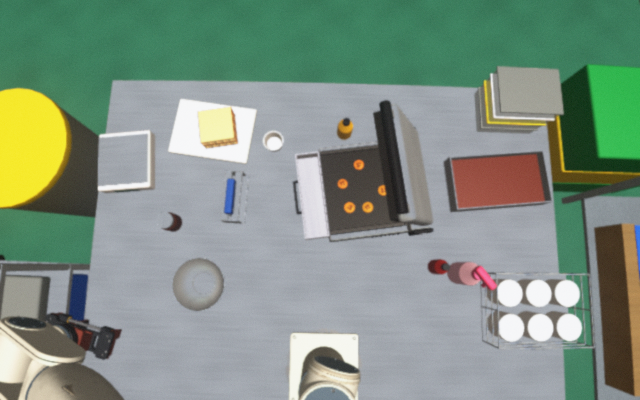

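```bash
python3 - <<'E'
import numpy as np,cv2
a=np.load('cam_scene0.npz')['pixels']; cv2.imwrite('pics/s_z.png',cv2.resize(a[60:320,200:440],None,fx=3.0,fy=2.3*3/2.3)[:600*2] if 0 else cv2.resize(a[80:280,190:440],None,fx=3,fy=3,interpolation=2))
b=np.load('cam_top0.npz')['pixels']; cv2.imwrite('pics/t_z.png',cv2.resize(b[100:300,190:440],None,fx=3,fy=3,interpolation=2))
E
```

```text
(no output)
```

View pics/s_z.png

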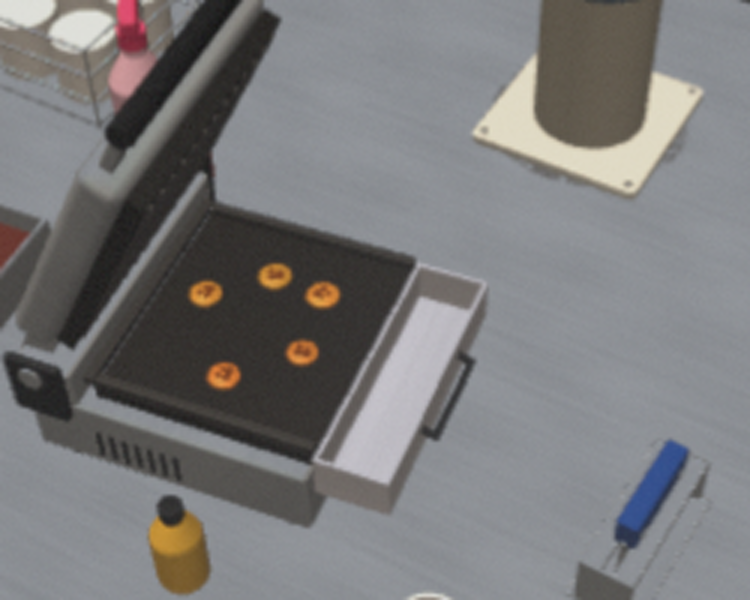

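View pics/t_z.png

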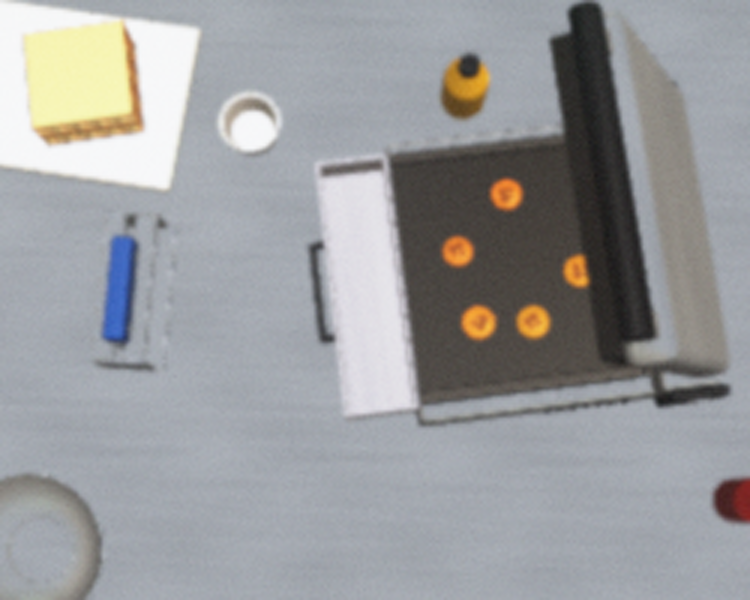

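```bash
cat > z.py <<'E'
import numpy as np,cv2,sys
def zoom(n,x0,y0,w,h,f,out):
    a=np.load(n)['pixels'][y0:y0+h,x0:x0+w]
    a=cv2.convertScaleAbs(a,alpha=1.3,beta=20)
    a=cv2.resize(a,None,fx=f,fy=f,interpolation=2)
    for i in range(0,w,10): cv2.line(a,(i*f,0),(i*f,6),(0,255,0),1); cv2.putText(a,str(x0+i),(i*f,16),0,.35,(0,255,0),1)
    for i in range(0,h,10): cv2.line(a,(0,i*f),(6,i*f),(0,255,0),1); cv2.putText(a,str(y0+i),(8,i*f+4),0,.35,(0,255,0),1)
    cv2.imwrite('pics/'+out,a)
E
python3 - <<'E'
from z import *
zoom('cam_scene0.npz',200,120,160,120,5,'sz_press.png')
zoom('cam_top0.npz',285,130,130,120,5,'tz_press.png')
zoom('cam_scene0.npz',370,215,80,75,8,'sz_rack.png')
zoom('cam_top0.npz',205,160,60,70,8,'tz_rack.png')
E
```

```text
(no output)
```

View pics/sz_press.png

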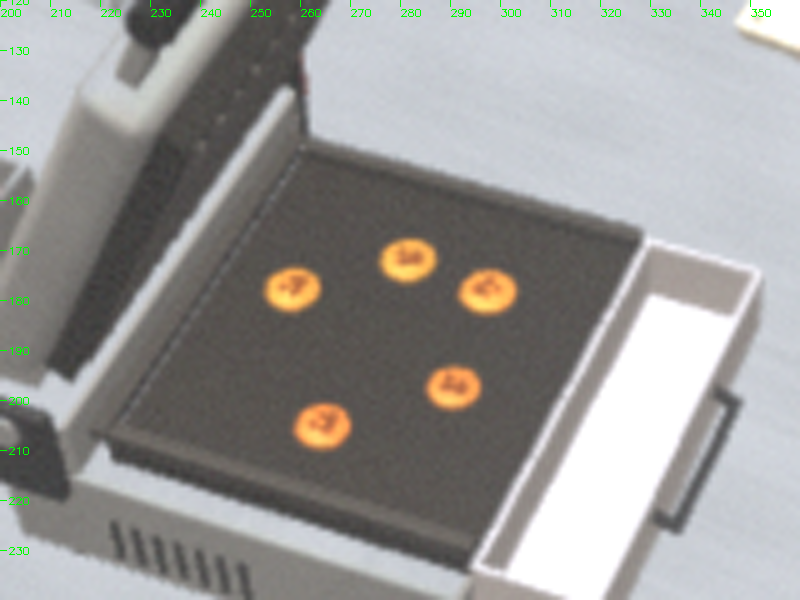

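View pics/tz_press.png

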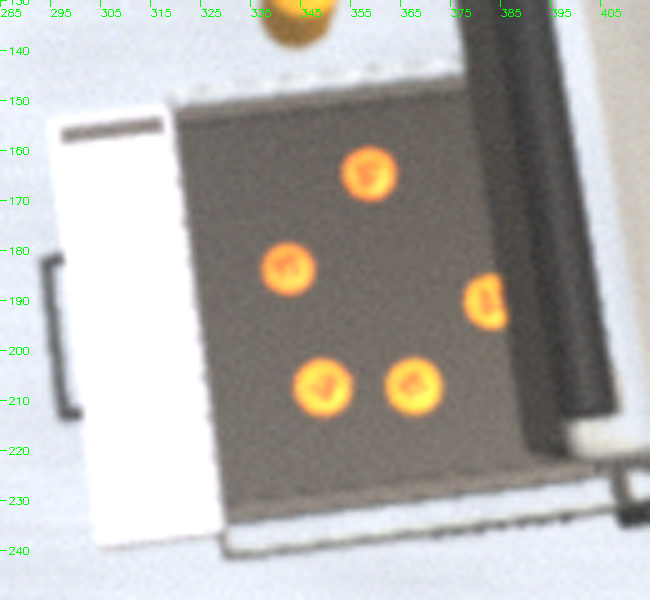

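View pics/sz_rack.png

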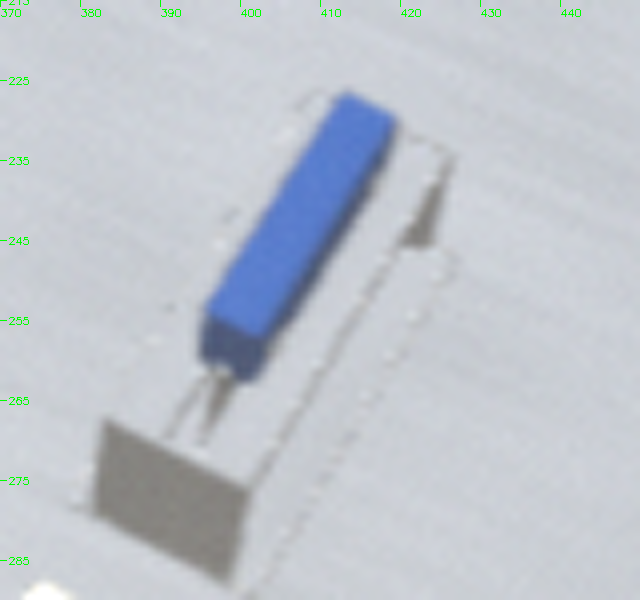

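View pics/tz_rack.png

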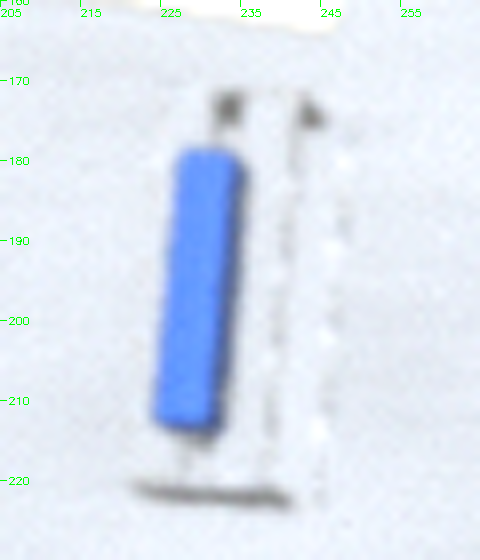

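```bash
cat > geo.py <<'E'
import numpy as np
from scipy.optimize import least_squares
class Cam:
    def __init__(s,f):
        d=f if isinstance(f,dict) else np.load(f); s.K=d['K'];s.k1=float(d['k1']);s.T=d['pose']
    def proj(s,P):
        P=np.atleast_2d(P); q=(P-s.T[:3,3])@s.T[:3,:3]; u=q[:,:2]/q[:,2:]; u=u*(1+s.k1*(u**2).sum(1,keepdims=True))
        return u*s.K[0,0]+s.K[:2,2]
    def ray(s,px):
        d=(np.asarray(px,float)-s.K[:2,2])/s.K[0,0]; u=d.copy()
        for _ in range(10): u=d/(1+s.k1*(u@u))
        v=s.T[:3,:3]@np.r_[u,1]; return s.T[:3,3],v
    def atz(s,px,z):
        o,v=s.ray(px); return o+v*(z-o[2])/v[2]
def Rz(a): c,s=np.cos(a),np.sin(a); return np.array([[c,-s,0],[s,c,0],[0,0,1]])
def fit(obs,x0):
    # obs: (cam,px,local pt)
    def f(p): return np.concatenate([(c.proj(Rz(p[2])@np.array(l)+[p[0],p[1],0])[0]-px) for c,px,l in obs])
    s=least_squares(f,x0); return s.x,f(s.x).reshape(-1,2)
E
python3 - <<'E'
from geo import *
S=Cam('cam_scene0.npz');T=Cam('cam_top0.npz')
h=.118
press=[(S,(330,167),(-.130,-.135,h)),(S,(352.4,173.6),(-.206,-.135,h)),(S,(294.4,234),(-.130,.135,h)),
(T,(295,153.4),(-.206,.135,h)),(T,(319.4,150.6),(-.13,.135,h)),(T,(304.4,239.8),(-.206,-.135,h)),(T,(330,236.4),(-.13,-.135,h))]
for o in (press,press[:3],press[3:]):
    p,e=fit(o,[.35,-.1,-1.5]); print(p,'\n',e.round(1).tolist())
p,_=fit(press,[.35,-.1,-1.5])
cs=[(258.4,177.8),(281.6,172),(297.6,178.4),(290.8,197.6),(264.4,205.2)]
for c in cs:
    w=S.atz(c,.1235); l=Rz(-p[2])@(w-[p[0],p[1],0]); print('chipS',w.round(4),'press',l.round(4))
ct=[((369,174)),(288,268),(487,302),(323,387),(413,387)]
for c in ct:
    w=T.atz((c[0]/5+285,c[1]/5+130),.1235); l=Rz(-p[2])@(w-[p[0],p[1],0]); print('chipT',w.round(4),'press',l.round(4))
z=.099
for c in [(413.1,226.5),(419.75,230.25),(402.5,257.5),(395.9,253.75)]: print('scS',S.atz(c,z).round(4))
m=np.mean([S.atz(c,z) for c in [(413.1,226.5),(419.75,230.25),(402.5,257.5),(395.9,253.75)]],0); print(m.round(4))
print('scT',T.atz((229.6,196.25),z).round(4), [T.atz((205+a/8,160+b/8),z).round(4).tolist() for a,b in((182,148),(235,152),(212,428),(155,418))])
print('rackS',[S.atz(c,.065).round(4).tolist() for c in [(383.1,267.25),(401,276.25),(426.5,234.6)]])
print('rackT',[T.atz(c,.065).round(4).tolist() for c in [(221.9,220.6),(241.25,222.1)]])
for n,c,zz in [('spray',(235,93),.1),('bowl',(469,197),.03),('mustard',(250,264),.06),('ramekin',(333,292),.03),('jar',(482,259),.05)]: print(n,S.atz(c,zz).round(3))
for n,c,zz in [('spray',(470,276),.1),('sauce',(439,265),.1),('bowl',(198,287),.03),('mustard',(344,128),.06),('ramekin',(275,142),.03),('jar',(170,220),.05)]: print(n,T.atz(c,zz).round(3))
E
```

```text
[ 0.56568741 -0.11898901 -1.43268335] 
 [[-1.4, 0.3], [-0.6, 0.3], [-1.5, -1.0], [-0.6, 1.0], [-1.2, 1.1], [-0.4, -0.5], [-1.3, -0.1]]
[ 0.56593513 -0.11510482 -1.4238395 ] 
 [[-0.5, 0.4], [0.3, 0.3], [0.2, -0.6]]
[ 0.56661936 -0.12168412 -1.43394449] 
 [[0.3, 0.6], [-0.3, 0.8], [0.4, -0.9], [-0.5, -0.4]]
chipS [ 0.5608 -0.1699  0.1235] press [ 0.0498 -0.0118  0.1235]
chipS [ 0.5062 -0.1216  0.1235] press [-0.0056 -0.0593  0.1235]
chipS [ 0.5048 -0.0651  0.1235] press [-0.0618 -0.0529  0.1235]
chipS [ 0.5791 -0.0425  0.1235] press [-0.0739  0.0238  0.1235]
chipS [ 0.641  -0.0938  0.1235] press [-0.0146  0.078   0.1235]
chipT [ 0.6399 -0.0999  0.1235] press [-0.0086  0.0762  0.1235]
chipT [ 0.5785 -0.0495  0.1235] press [-0.0671  0.0222  0.1235]
chipT [ 0.5595 -0.1736  0.1235] press [ 0.0533 -0.0136  0.1235]
chipT [ 0.504  -0.0717  0.1235] press [-0.0553 -0.0546  0.1235]
chipT [ 0.5051 -0.1273  0.1235] press [-1.000e-04 -6.110e-02  1.235e-01]
scS [0.4827 0.3059 0.099 ]
scS [0.4857 0.3276 0.099 ]
scS [0.5938 0.3229 0.099 ]
scS [0.5914 0.3022 0.099 ]
[0.5384 0.3147 0.099 ]
scT [0.5354 0.3059 0.099 ] [[0.5928, 0.3153, 0.099], [0.5916, 0.2939, 0.099], [0.4806, 0.2967, 0.099], [0.4841, 0.3195, 0.099]]
rackS [[0.6269, 0.2835, 0.065], [0.629, 0.3384, 0.065], [0.465, 0.3449, 0.065]]
rackT [[0.4612, 0.3343, 0.065], [0.4577, 0.2714, 0.065]]
spray [ 0.242 -0.496  0.1  ]
bowl [0.236 0.4   0.03 ]
mustard [ 0.797 -0.044  0.06 ]
ramekin [0.745 0.192 0.03 ]
jar [0.456 0.513 0.05 ]
spray [ 0.3   -0.449  0.1  ]
sauce [ 0.333 -0.352  0.1  ]
bowl [0.247 0.409 0.03 ]
mustard [ 0.784 -0.057  0.06 ]
ramekin [0.74  0.177 0.03 ]
jar [0.461 0.51  0.05 ]
```

```bash
cat > st.py <<'E'
import numpy as np,json
from rig import r
from scipy.spatial.transform import Rotation as R
s=r.get_state(); M=R.from_rotvec(s['tool_rot']).as_matrix()
print('t',round(s['t'],3),'pos',np.round(s['position'],4),'w',round(s['width'],4))
print('j',np.round(s['joint_pos'],4),'F',np.round(s['wrist_force'],2),'M',np.round(s['moment'],2))
print('X',M[:,0].round(4),'Y',M[:,1].round(4),'Z',M[:,2].round(4))
with open('log.jsonl','a') as f: f.write(json.dumps({k:np.asarray(v).tolist() for k,v in s.items()})+'\n')
E
python3 st.py
```

```text
t 2.4 pos [0.1405 0.609  0.2227] w 0.0879
j [ 1.325   0.4231  1.6299 -0.      1.0886 -0.019 ] F [-0.57  0.38  0.19] M [ 0.04 -0.07  0.01]
X [ 0.9744 -0.2248  0.    ] Y [ 0.  0. -1.] Z [0.2248 0.9744 0.    ]
```

{"method": "servo_tool", "body": {"rows": [{"dz": -40},{"dz": -80},{"dz": -120},{"dz": -160},{"dz": -200},{"dz": -240},{"dz": -280},{"dz": -320},{"dz": -350},{"dz": -350},{"dz": -350}]}}

```text
schema error: expected keys dx, dy, dz, turn
```

```bash
python3 st.py
```

```text
t 2.4 pos [0.1405 0.609  0.2227] w 0.0879
j [ 1.325   0.4231  1.6299 -0.      1.0886 -0.019 ] F [-0.57  0.38  0.19] M [ 0.04 -0.07  0.01]
X [ 0.9744 -0.2248  0.    ] Y [ 0.  0. -1.] Z [0.2248 0.9744 0.    ]
```

{"method": "servo_tool", "body": {"rows": [{"dx": 0,"dy": 0,"dz": -40,"turn": 0},{"dx": 0,"dy": 0,"dz": -80,"turn": 0},{"dx": 0,"dy": 0,"dz": -120,"turn": 0},{"dx": 0,"dy": 0,"dz": -160,"turn": 0},{"dx": 0,"dy": 0,"dz": -200,"turn": 0},{"dx": 0,"dy": 0,"dz": -240,"turn": 0},{"dx": 0,"dy": 0,"dz": -280,"turn": 0},{"dx": 0,"dy": 0,"dz": -320,"turn": 0},{"dx": 0,"dy": 0,"dz": -350,"turn": 0},{"dx": 0,"dy": 0,"dz": -350,"turn": 0},{"dx": 0,"dy": 0,"dz": -350,"turn": 0}]}}

```text
t: 3.32
position: [0.0617, 0.2674, 0.223]
tool_rot: [-1.561, 0.178, -0.178]
wrist_force: [1.0, 0.4, -0.2]
width: 0.0876
```

```bash
python3 st.py
```

```text
t 3.317 pos [0.0617 0.2674 0.223 ] w 0.0876
j [ 1.3007 -0.1499  2.3172  0.      0.9722 -0.0431] F [ 1.04  0.4  -0.21] M [-0.06  0.    0.05]
X [ 9.744e-01 -2.250e-01  1.000e-04] Y [ 5.e-04  2.e-03 -1.e+00] Z [0.225  0.9744 0.002 ]
```

{"method": "servo_tool", "body": {"rows": [{"dx": 36,"dy": -3,"dz": 19.7,"turn": -0.016},{"dx": 72,"dy": -7,"dz": 39.4,"turn": -0.032},{"dx": 108,"dy": -10,"dz": 59,"turn": -0.048},{"dx": 144,"dy": -13,"dz": 79,"turn": -0.063},{"dx": 179,"dy": -17,"dz": 98.5,"turn": -0.079},{"dx": 215,"dy": -20,"dz": 118,"turn": -0.095},{"dx": 251,"dy": -23,"dz": 138,"turn": -0.11},{"dx": 287,"dy": -27,"dz": 158,"turn": -0.125},{"dx": 323,"dy": -30,"dz": 177,"turn": -0.14},{"dx": 359,"dy": -30,"dz": 197,"turn": -0.16},{"dx": 395,"dy": -30,"dz": 217,"turn": -0.175},{"dx": 431,"dy": -30,"dz": 236,"turn": -0.187}]}}

```text
t: 4.32
position: [0.5382, 0.4023, 0.2518]
tool_rot: [-1.57, 0.03, -0.031]
wrist_force: [-0.2, 0.9, 0.2]
width: 0.0873
```

```bash
python3 st.py
```

```text
t 4.317 pos [0.5382 0.4023 0.2518] w 0.0873
j [ 6.2410e-01  4.6350e-01  1.4939e+00  1.0000e-04  1.1834e+00 -9.0740e-01] F [-0.21  0.94  0.15] M [-0.01  0.05 -0.02]
X [ 9.992e-01 -3.930e-02  6.000e-04] Y [ 6.e-04  6.e-04 -1.e+00] Z [3.930e-02 9.992e-01 6.000e-04]
```

{"method": "servo_tool", "body": {"rows": [{"dx": 33,"dy": 0,"dz": 24,"turn": 0},{"dx": 66,"dy": 0,"dz": 48,"turn": 0},{"dx": 99,"dy": 0,"dz": 72,"turn": 0},{"dx": 132,"dy": 0,"dz": 96,"turn": 0},{"dx": 165,"dy": 0,"dz": 120,"turn": 0},{"dx": 198,"dy": 0,"dz": 144,"turn": 0},{"dx": 231,"dy": 0,"dz": 168,"turn": 0},{"dx": 264,"dy": 0,"dz": 192,"turn": 0},{"dx": 297,"dy": 0,"dz": 216,"turn": 0},{"dx": 330,"dy": 0,"dz": 240,"turn": 0},{"dx": 363,"dy": 0,"dz": 264,"turn": 0},{"dx": 363,"dy": 0,"dz": 264,"turn": 0}]}}

```text
t: 5.32
position: [0.8366, 0.5998, 0.227]
tool_rot: [-1.556, 0.016, -0.046]
wrist_force: [-0.7, -0.2, 0.6]
width: 0.0878
```

```bash
python3 st.py
```

```text
t 5.317 pos [0.8366 0.5998 0.227 ] w 0.0878
j [ 6.1030e-01  1.2393e+00  8.9700e-02  4.0000e-04  1.7883e+00 -9.2050e-01] F [-0.7  -0.2   0.58] M [-0.01  0.02  0.01]
X [ 0.999  -0.04    0.0191] Y [ 0.0196  0.0142 -0.9997] Z [0.0397 0.9991 0.015 ]
```

{"method": "servo_tool", "body": {"rows": [{"dx": -30,"dy": 0,"dz": -24,"turn": 0},{"dx": -60,"dy": 0,"dz": -48,"turn": 0},{"dx": -90,"dy": 0,"dz": -72,"turn": 0},{"dx": -120,"dy": 0,"dz": -96,"turn": 0},{"dx": -120,"dy": 0,"dz": -96,"turn": 0}]}}

```text
t: 5.73
position: [0.7169, 0.5117, 0.2384]
tool_rot: [-1.543, 0.002, -0.06]
wrist_force: [0.8, 0.3, 1.3]
width: 0.0881
```

```bash
python3 st.py
```

```text
t 5.733 pos [0.7169 0.5117 0.2384] w 0.0881
j [ 6.0620e-01  7.9460e-01  9.4780e-01  6.0000e-04  1.3529e+00 -9.2490e-01] F [0.76 0.32 1.28] M [ 0.07  0.   -0.02]
X [ 0.9985 -0.0403  0.0366] Y [ 0.0377  0.0269 -0.9989] Z [0.0393 0.9988 0.0284]
```

{"method": "servo_tool", "body": {"rows": [{"dx": -25,"dy": 3,"dz": -30,"turn": 0},{"dx": -50,"dy": 6,"dz": -60,"turn": 0},{"dx": -75,"dy": 9,"dz": -90,"turn": 0},{"dx": -100,"dy": 12,"dz": -120,"turn": 0},{"dx": -125,"dy": 15,"dz": -150,"turn": 0},{"dx": -150,"dy": 18,"dz": -180,"turn": 0},{"dx": -172,"dy": 20,"dz": -209,"turn": 0},{"dx": -172,"dy": 20,"dz": -209,"turn": 0}]}}

```text
t: 6.4
position: [0.5344, 0.3063, 0.2069]
tool_rot: [-1.549, 0.008, -0.056]
wrist_force: [0.4, 0.4, 0.6]
width: 0.0882
```

```bash
python3 st.py; python3 - <<'E'
from h import *
c=shot('wrist','w1.png'); np.savez('w1.npz',**{k:c[k] for k in('pixels','K','k1','pose')})
print(c['pose'].round(3).tolist())
E
```

```text
t 6.4 pos [0.5344 0.3063 0.2069] w 0.0882
j [ 0.4994  0.4114  1.6898  0.004   1.003  -1.0326] F [0.42 0.39 0.56] M [0.03 0.07 0.06]
X [ 0.9987 -0.0412  0.0303] Y [ 0.0312  0.0209 -0.9993] Z [0.0405 0.9989 0.0221]
[[0.039, 0.957, 0.289, 0.459], [0.999, -0.043, 0.01, 0.305], [0.022, 0.288, -0.957, 0.366], [0.0, 0.0, 0.0, 1.0]]
```

View pics/w1.png

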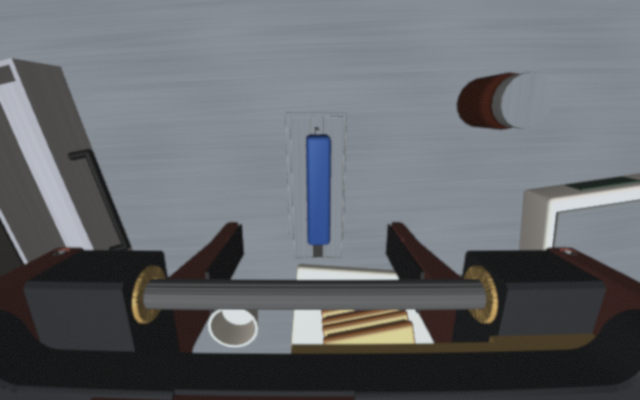

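```bash
python3 - <<'E'
from z import *
zoom('w1.npz',275,100,85,70*2//2+25+70,4,'w1z.png')
from geo import *
W=Cam('w1.npz')
P=[W.atz(p,.099) for p in [(308,137),(330,137),(330,243),(307,243)]]
print(np.round(P,4), np.mean(P,0).round(4))
print([W.atz(p,.065).round(4).tolist() for p in [(287,113),(348,113),(342,257),(295,257)]])
for f in('cam_scene0.npz','cam_top0.npz'):
    print(Cam(f).T[:3,3])
E
```

```text
[[0.4826 0.304  0.099 ]
 [0.4834 0.3242 0.099 ]
 [0.5906 0.3218 0.099 ]
 [0.5895 0.2981 0.099 ]] [0.5365 0.312  0.099 ]
[[0.4607, 0.2837, 0.065], [0.4631, 0.3456, 0.065], [0.6263, 0.3377, 0.065], [0.6235, 0.2823, 0.065]]
[1.36714854 0.5314726  1.26954731]
[0.33171098 0.02907881 1.27180156]
```

View pics/w1z.png

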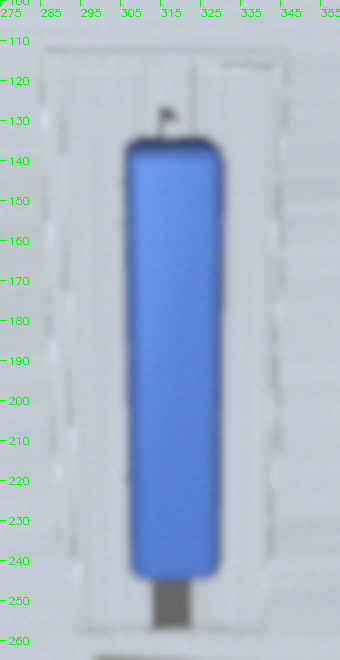

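{"method": "servo_tool", "body": {"rows": [{"dx": 0,"dy": 30,"dz": 3,"turn": 0},{"dx": -1,"dy": 60,"dz": 3,"turn": 0},{"dx": -1,"dy": 90,"dz": 3,"turn": 0},{"dx": -1.7,"dy": 115,"dz": 3.2,"turn": 0},{"dx": -1.7,"dy": 130,"dz": 3.2,"turn": 0},{"dx": -1.7,"dy": 135,"dz": 3.2,"turn": 0},{"dx": -1.7,"dy": 135,"dz": 3.2,"turn": 0}]}}

```text
t: 7.03
position: [0.5405, 0.3167, 0.0697]
tool_rot: [-1.548, 0.007, -0.055]
wrist_force: [0.7, -0.4, -0.7]
width: 0.0879
```

```bash
python3 st.py
```

```text
t 7.033 pos [0.5405 0.3167 0.0697] w 0.0879
j [ 0.5091  0.6101  1.7362  0.0054  0.7577 -1.0261] F [ 0.74 -0.4  -0.71] M [0.04 0.   0.04]
X [ 0.9988 -0.0398  0.0301] Y [ 0.031   0.0216 -0.9993] Z [0.0391 0.999  0.0228]
```

{"method": "servo_tool", "body": {"rows": [{"dx": -3.5,"dy": -2.5,"dz": -4.3,"turn": 0},{"dx": -3.5,"dy": -2.5,"dz": -4.3,"turn": 0},{"dx": -3.5,"dy": -2.5,"dz": -4.3,"turn": 0}]}}

```text
t: 7.28
position: [0.535, 0.311, 0.0731]
tool_rot: [-1.549, 0.008, -0.054]
wrist_force: [0.5, 0.2, 0.9]
width: 0.0878
```

{"method": "servo_tool", "body": {"rows": [{"dx": 0,"dy": 0,"dz": 0,"turn": 0},{"dx": 0,"dy": 0,"dz": 0,"turn": 0},{"dx": 0,"dy": 0,"dz": 0,"turn": 0},{"dx": 0,"dy": 0,"dz": 0,"turn": 0},{"dx": 0,"dy": 0,"dz": 0,"turn": 0},{"dx": 0,"dy": 0,"dz": 0,"turn": 0}], "jaw": 255, "grip_force": 50}}

```text
t: 7.78
position: [0.5336, 0.3103, 0.071]
tool_rot: [-1.551, 0.011, -0.052]
wrist_force: [-0.7, 0.8, -1.2]
width: 0.0514
```

```bash
python3 st.py
```

```text
t 7.783 pos [0.5336 0.3103 0.071 ] w 0.0514
j [ 0.5056  0.5997  1.7535  0.0056  0.7559 -1.0294] F [-0.65  0.78 -1.19] M [-0.05  0.02 -0.07]
X [ 0.9989 -0.0401  0.0258] Y [ 0.0266  0.0191 -0.9995] Z [0.0395 0.999  0.0201]
```

{"method": "servo_tool", "body": {"rows": [{"dx": 0,"dy": 0,"dz": 0,"turn": 0},{"dx": 0,"dy": 0,"dz": 0,"turn": 0},{"dx": 0,"dy": 0,"dz": 0,"turn": 0},{"dx": 0,"dy": 0,"dz": 0,"turn": 0},{"dx": 0,"dy": 0,"dz": 0,"turn": 0},{"dx": 0,"dy": 0,"dz": 0,"turn": 0}]}}

```text
t: 8.28
position: [0.5337, 0.3105, 0.0711]
tool_rot: [-1.551, 0.01, -0.052]
wrist_force: [-0.2, 1.1, 0.2]
width: 0.0235
```

```bash
python3 st.py
```

```text
t 8.283 pos [0.5337 0.3105 0.0711] w 0.0235
j [ 0.5057  0.5996  1.7534  0.0057  0.7558 -1.0294] F [-0.23  1.06  0.18] M [ 0.15 -0.01  0.03]
X [ 0.9989 -0.04    0.0261] Y [ 0.0269  0.0193 -0.9995] Z [0.0395 0.999  0.0204]
```

```bash
cat > plan.py <<'E'
import numpy as np,json,sys
from rig import r
from scipy.spatial.transform import Rotation as R
def rows(targets,step=40,tstep=.12,settle=1,base=None):
    """targets: list of (world xyz of TCP, turn total). prints per-call rows relative to current pose"""
    s=r.get_state(); M=R.from_rotvec(s['tool_rot']).as_matrix(); p=np.array(s['position']) if base is None else np.array(base)
    out=[];cur=p;ct=0
    for t,tu in targets:
        t=np.array(t,float); n=max(1,int(np.ceil(max(np.linalg.norm(t-cur)*1000/step,abs(tu-ct)/tstep))))
        for i in range(1,n+1):
            q=cur+(t-cur)*i/n; d=M.T@(q-p)*1000
            out.append({"dx":round(d[0]),"dy":round(d[1]),"dz":round(d[2]),"turn":round(ct+(tu-ct)*i/n,2)})
        cur=t;ct=tu
    out+= [out[-1]]*settle
    print(len(out)); print(json.dumps(out))
E
python3 - <<'E'
from plan import *
rows([((.5335,.311,.15),0),((.51,.28,.20),.1),((.3,.10,.36),.9)],step=38)
E
```

```text
15
[{"dx": 1, "dy": -26, "dz": 1, "turn": 0.0}, {"dx": 1, "dy": -53, "dz": 1, "turn": 0.0}, {"dx": 2, "dy": -79, "dz": 2, "turn": 0.0}, {"dx": -9, "dy": -104, "dz": -13, "turn": 0.05}, {"dx": -19, "dy": -130, "dz": -29, "turn": 0.1}, {"dx": -41, "dy": -149, "dz": -49, "turn": 0.19}, {"dx": -63, "dy": -168, "dz": -70, "turn": 0.28}, {"dx": -85, "dy": -186, "dz": -90, "turn": 0.37}, {"dx": -107, "dy": -205, "dz": -111, "turn": 0.46}, {"dx": -129, "dy": -224, "dz": -131, "turn": 0.54}, {"dx": -151, "dy": -243, "dz": -152, "turn": 0.63}, {"dx": -173, "dy": -262, "dz": -173, "turn": 0.72}, {"dx": -195, "dy": -280, "dz": -193, "turn": 0.81}, {"dx": -217, "dy": -299, "dz": -214, "turn": 0.9}, {"dx": -217, "dy": -299, "dz": -214, "turn": 0.9}]
```

{"method": "servo_tool", "body": {"rows": [{"dx": 1,"dy": -26,"dz": 1,"turn": 0},{"dx": 1,"dy": -53,"dz": 1,"turn": 0},{"dx": 2,"dy": -79,"dz": 2,"turn": 0},{"dx": -9,"dy": -104,"dz": -13,"turn": 0.05},{"dx": -19,"dy": -130,"dz": -29,"turn": 0.1},{"dx": -41,"dy": -149,"dz": -49,"turn": 0.19},{"dx": -63,"dy": -168,"dz": -70,"turn": 0.28},{"dx": -85,"dy": -186,"dz": -90,"turn": 0.37},{"dx": -107,"dy": -205,"dz": -111,"turn": 0.46},{"dx": -129,"dy": -224,"dz": -131,"turn": 0.54},{"dx": -151,"dy": -243,"dz": -152,"turn": 0.63},{"dx": -173,"dy": -262,"dz": -173,"turn": 0.72}]}}

```text
t: 9.28
position: [0.3452, 0.1383, 0.3252]
tool_rot: [-1.46, 0.581, -0.609]
wrist_force: [0.2, -0.1, -1.3]
width: 0.0238
```

```bash
python3 st.py; python3 - <<'E'
from plan import *
rows([((.27,.0,.38),.7),((.22,-.2,.40),1.3),((.18,-.4,.42),1.9)],step=40,tstep=.124,settle=0)
from h import *
c=shot('scene','s2.png')
E
```

```text
t 9.283 pos [0.3452 0.1383 0.3252] w 0.0238
j [ 0.3418 -0.1212  2.0365  0.0095  1.1959 -0.4685] F [ 0.16 -0.11 -1.34] M [-0.04  0.   -0.02]
X [ 0.7221 -0.6918  0.0057] Y [ 0.0257  0.0186 -0.9995] Z [0.6914 0.7218 0.0312]
18
[{"dx": 7, "dy": -10, "dz": -25, "turn": 0.12}, {"dx": 14, "dy": -20, "dz": -50, "turn": 0.23}, {"dx": 21, "dy": -30, "dz": -75, "turn": 0.35}, {"dx": 28, "dy": -40, "dz": -100, "turn": 0.47}, {"dx": 35, "dy": -49, "dz": -125, "turn": 0.58}, {"dx": 42, "dy": -59, "dz": -150, "turn": 0.7}, {"dx": 59, "dy": -63, "dz": -180, "turn": 0.8}, {"dx": 76, "dy": -68, "dz": -210, "turn": 0.9}, {"dx": 93, "dy": -72, "dz": -239, "turn": 1.0}, {"dx": 110, "dy": -76, "dz": -269, "turn": 1.1}, {"dx": 127, "dy": -80, "dz": -299, "turn": 1.2}, {"dx": 144, "dy": -84, "dz": -328, "turn": 1.3}, {"dx": 162, "dy": -88, "dz": -357, "turn": 1.4}, {"dx": 181, "dy": -93, "dz": -386, "turn": 1.5}, {"dx": 199, "dy": -97, "dz": -414, "turn": 1.6}, {"dx": 217, "dy": -101, "dz": -443, "turn": 1.7}, {"dx": 235, "dy": -105, "dz": -471, "turn": 1.8}, {"dx": 254, "dy": -109, "dz": -500, "turn": 1.9}]
```

View pics/s2.png

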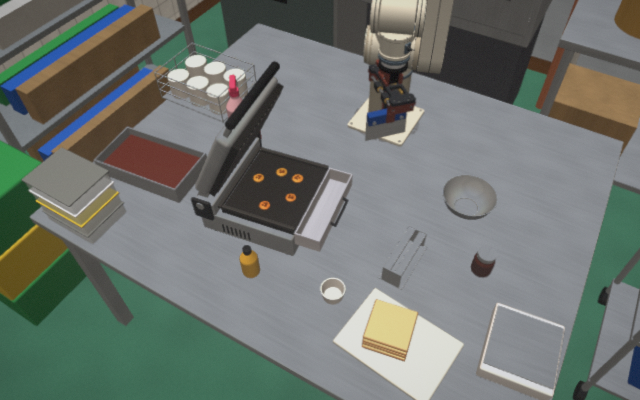

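{"method": "servo_tool", "body": {"rows": [{"dx": 7,"dy": -10,"dz": -25,"turn": 0.12},{"dx": 14,"dy": -20,"dz": -50,"turn": 0.23},{"dx": 21,"dy": -30,"dz": -75,"turn": 0.35},{"dx": 28,"dy": -40,"dz": -100,"turn": 0.47},{"dx": 35,"dy": -49,"dz": -125,"turn": 0.58},{"dx": 42,"dy": -59,"dz": -150,"turn": 0.7},{"dx": 59,"dy": -63,"dz": -180,"turn": 0.8},{"dx": 76,"dy": -68,"dz": -210,"turn": 0.9},{"dx": 93,"dy": -72,"dz": -239,"turn": 1.0},{"dx": 110,"dy": -76,"dz": -269,"turn": 1.1},{"dx": 127,"dy": -80,"dz": -299,"turn": 1.2},{"dx": 144,"dy": -84,"dz": -328,"turn": 1.3}]}}

```text
t: 10.33
position: [0.2219, -0.2004, 0.3993]
tool_rot: [-0.898, 1.557, -1.553]
wrist_force: [1.6, 0.7, -1.4]
width: 0.024
```

```bash
python3 st.py; python3 - <<'E'
from plan import *
rows([((.17,-.45,.44),.45),((.13,-.91,.46),.9)],step=41.5,tstep=.124,settle=0)
E
```

```text
t 10.333 pos [ 0.2219 -0.2004  0.3993] w 0.024
j [-0.808  -0.3148  2.0142  0.0327  1.437  -0.3176] F [ 1.57  0.69 -1.37] M [-0.09  0.06  0.01]
X [-0.4743 -0.8799 -0.0292] Y [ 0.027   0.0185 -0.9995] Z [ 0.88   -0.4748  0.015 ]
19
[{"dx": 35, "dy": -7, "dz": 10, "turn": 0.06}, {"dx": 69, "dy": -13, "dz": 21, "turn": 0.13}, {"dx": 104, "dy": -20, "dz": 31, "turn": 0.19}, {"dx": 139, "dy": -27, "dz": 42, "turn": 0.26}, {"dx": 174, "dy": -33, "dz": 52, "turn": 0.32}, {"dx": 208, "dy": -40, "dz": 63, "turn": 0.39}, {"dx": 243, "dy": -47, "dz": 73, "turn": 0.45}, {"dx": 278, "dy": -49, "dz": 89, "turn": 0.49}, {"dx": 314, "dy": -52, "dz": 104, "turn": 0.53}, {"dx": 349, "dy": -54, "dz": 119, "turn": 0.56}, {"dx": 384, "dy": -57, "dz": 135, "turn": 0.6}, {"dx": 419, "dy": -59, "dz": 150, "turn": 0.64}, {"dx": 455, "dy": -61, "dz": 165, "turn": 0.68}, {"dx": 490, "dy": -64, "dz": 180, "turn": 0.71}, {"dx": 525, "dy": -66, "dz": 196, "turn": 0.75}, {"dx": 560, "dy": -69, "dz": 211, "turn": 0.79}, {"dx": 596, "dy": -71, "dz": 226, "turn": 0.82}, {"dx": 631, "dy": -74, "dz": 242, "turn": 0.86}, {"dx": 666, "dy": -76, "dz": 257, "turn": 0.9}]
```

{"method": "servo_tool", "body": {"rows": [{"dx": 35,"dy": -7,"dz": 10,"turn": 0.1},{"dx": 69,"dy": -13,"dz": 21,"turn": 0.2},{"dx": 104,"dy": -20,"dz": 31,"turn": 0.3},{"dx": 139,"dy": -27,"dz": 42,"turn": 0.4},{"dx": 174,"dy": -33,"dz": 52,"turn": 0.5},{"dx": 208,"dy": -40,"dz": 63,"turn": 0.6},{"dx": 243,"dy": -47,"dz": 73,"turn": 0.7},{"dx": 278,"dy": -49,"dz": 89,"turn": 0.8},{"dx": 314,"dy": -52,"dz": 104,"turn": 0.86},{"dx": 349,"dy": -54,"dz": 119,"turn": 0.9},{"dx": 384,"dy": -57,"dz": 135,"turn": 0.92},{"dx": 419,"dy": -59,"dz": 150,"turn": 0.94}]}}

```text
t: 11.33
position: [0.157, -0.642, 0.4474]
tool_rot: [-0.121, 2.155, -2.116]
wrist_force: [0.2, 0.4, -1.0]
width: 0.0236
```

```bash
python3 st.py; python3 - <<'E'
from plan import *
rows([((.12,-1.1,.50),0.)],step=41,tstep=.124,settle=0)
E
```

```text
t 11.333 pos [ 0.157  -0.642   0.4474] w 0.0236
j [-1.363   0.3291  1.2642  0.0299  1.5625  0.0668] F [ 0.22  0.35 -0.96] M [-0.06  0.17 -0.  ]
X [-0.9898 -0.1398 -0.0289] Y [ 0.0263  0.0201 -0.9995] Z [ 0.1403 -0.99   -0.0162]
12
[{"dx": 8, "dy": -5, "dz": 37, "turn": 0.0}, {"dx": 17, "dy": -10, "dz": 75, "turn": 0.0}, {"dx": 25, "dy": -16, "dz": 112, "turn": 0.0}, {"dx": 33, "dy": -21, "dz": 149, "turn": 0.0}, {"dx": 41, "dy": -26, "dz": 186, "turn": 0.0}, {"dx": 50, "dy": -31, "dz": 224, "turn": 0.0}, {"dx": 58, "dy": -37, "dz": 261, "turn": 0.0}, {"dx": 66, "dy": -42, "dz": 298, "turn": 0.0}, {"dx": 74, "dy": -47, "dz": 335, "turn": 0.0}, {"dx": 83, "dy": -52, "dz": 373, "turn": 0.0}, {"dx": 91, "dy": -58, "dz": 410, "turn": 0.0}, {"dx": 99, "dy": -63, "dz": 447, "turn": 0.0}]
```

{"method": "servo_tool", "body": {"rows": [{"dx": 0,"dy": 0,"dz": 40,"turn": 0},{"dx": 0,"dy": 0,"dz": 80,"turn": 0},{"dx": 0,"dy": 0,"dz": 120,"turn": 0},{"dx": 0,"dy": 0,"dz": 160,"turn": 0},{"dx": 0,"dy": 0,"dz": 200,"turn": 0},{"dx": 0,"dy": 0,"dz": 300,"turn": 0},{"dx": 0,"dy": 0,"dz": 500,"turn": 0}]}}

```text
t: 11.92
position: [0.1949, -0.903, 0.443]
tool_rot: [-0.122, 2.156, -2.114]
wrist_force: [0.6, -1.2, -1.4]
width: 0.0237
```

```bash
python3 st.py
```

```text
t 11.917 pos [ 0.1949 -0.903   0.443 ] w 0.0237
j [-1.381   0.9182  0.293   0.0319  1.9463  0.0598] F [ 0.65 -1.22 -1.36] M [-0.14  0.11  0.  ]
X [-0.9896 -0.1407 -0.0289] Y [ 0.0261  0.0214 -0.9994] Z [ 0.1412 -0.9898 -0.0175]
```

{"method": "servo_tool", "body": {"rows": [{"dx": 0,"dy": 0,"dz": 500,"turn": 0},{"dx": 0,"dy": 0,"dz": 500,"turn": 0},{"dx": 0,"dy": 0,"dz": 500,"turn": 0}]}}

```text
t: 12.17
position: [0.1975, -0.9471, 0.4035]
tool_rot: [-0.118, 2.135, -2.134]
wrist_force: [1.0, -0.2, -2.8]
width: 0.0236
```

```bash
python3 st.py
```

```text
t 12.167 pos [ 0.1975 -0.9471  0.4035] w 0.0236
j [-1.3872  1.0618  0.0906  0.0331  1.9861  0.0559] F [ 1.04 -0.21 -2.82] M [0.03 0.16 0.07]
X [-0.9896 -0.1406 -0.0304] Y [ 0.0303  0.0027 -0.9995] Z [ 0.1406 -0.9901  0.0016]
```

{"method": "servo_tool", "body": {"rows": [{"dx": 0,"dy": -230,"dz": 440,"turn": 0},{"dx": 0,"dy": -230,"dz": 440,"turn": 0}]}}

```text
t: 12.33
position: [0.1939, -0.9535, 0.4226]
tool_rot: [-0.112, 2.086, -2.177]
wrist_force: [0.5, 0.2, -0.2]
width: 0.0238
```

```bash
python3 st.py
```

```text
t 12.333 pos [ 0.1939 -0.9535  0.4226] w 0.0238
j [-1.3924  1.0439  0.0873  0.0339  1.9639  0.0513] F [ 0.48  0.2  -0.24] M [0.   0.17 0.04]
X [-0.9895 -0.141  -0.033 ] Y [ 0.039  -0.0399 -0.9984] Z [ 0.1395 -0.9892  0.045 ]
```

{"method": "servo_tool", "body": {"rows": [{"dx": 0,"dy": -220,"dz": 440,"turn": 0},{"dx": 0,"dy": -220,"dz": 440,"turn": 0},{"dx": 0,"dy": -220,"dz": 440,"turn": 0},{"dx": 0,"dy": -220,"dz": 440,"turn": 0},{"dx": 0,"dy": -220,"dz": 440,"turn": 0},{"dx": 0,"dy": -220,"dz": 440,"turn": 0}]}}

```text
t: 12.83
position: [0.1837, -0.9568, 0.4426]
tool_rot: [-0.107, 2.049, -2.208]
wrist_force: [0.1, -0.1, -2.2]
width: 0.024
```

```bash
python3 st.py
```

```text
t 12.833 pos [ 0.1837 -0.9568  0.4426] w 0.024
j [-1.4037  1.0241  0.0863  0.0352  1.9528  0.0411] F [ 0.12 -0.09 -2.16] M [0.02 0.18 0.05]
X [-0.9894 -0.1412 -0.0347] Y [ 0.0451 -0.0715 -0.9964] Z [ 0.1382 -0.9874  0.0771]
```

{"method": "servo_tool", "body": {"rows": [{"dx": 0,"dy": -200,"dz": 440,"turn": 0}]}}

```text
t: 12.92
position: [0.183, -0.963, 0.4461]
tool_rot: [-0.103, 2.021, -2.231]
wrist_force: [-0.2, -0.1, -2.5]
width: 0.0238
```

{"method": "servo_tool", "body": {"rows": [{"dx": 0,"dy": -200,"dz": 440,"turn": 0}]}}

```text
t: 13.0
position: [0.1821, -0.9694, 0.4526]
tool_rot: [-0.099, 1.988, -2.258]
wrist_force: [-0.3, 0.2, -1.8]
width: 0.0235
```

{"method": "servo_tool", "body": {"rows": [{"dx": 0,"dy": -200,"dz": 440,"turn": 0}]}}

```text
t: 13.08
position: [0.181, -0.975, 0.4603]
tool_rot: [-0.095, 1.957, -2.283]
wrist_force: [-0.1, -0.3, -2.5]
width: 0.0237
```

{"method": "servo_tool", "body": {"rows": [{"dx": 0,"dy": -200,"dz": 440,"turn": 0}]}}

```text
t: 13.17
position: [0.1799, -0.98, 0.4688]
tool_rot: [-0.091, 1.925, -2.308]
wrist_force: [-0.1, -0.4, -1.4]
width: 0.0233
```

{"method": "servo_tool", "body": {"rows": [{"dx": 0,"dy": -200,"dz": 440,"turn": 0}]}}

```text
t: 13.25
position: [0.1787, -0.9846, 0.4779]
tool_rot: [-0.087, 1.893, -2.332]
wrist_force: [0.5, 1.0, -1.8]
width: 0.0237
```

{"method": "servo_tool", "body": {"rows": [{"dx": 0,"dy": -200,"dz": 440,"turn": 0}]}}

```text
t: 13.33
position: [0.1776, -0.9888, 0.4876]
tool_rot: [-0.083, 1.862, -2.356]
wrist_force: [0.2, 0.0, -2.2]
width: 0.0235
```

```bash
python3 st.py
```

```text
t 13.333 pos [ 0.1776 -0.9888  0.4876] w 0.0235
j [-1.4167  0.9843  0.0869  0.0394  1.8333  0.0311] F [ 0.15  0.03 -2.17] M [ 0.15  0.21 -0.  ]
X [-0.989  -0.1422 -0.0419] Y [ 0.0736 -0.2259 -0.9714] Z [ 0.1286 -0.9637  0.2339]
```

```bash
python3 - <<'E'
from z import *
zoom('cam_scene0.npz',190,55,110,120,5,'sz_lid.png')
zoom('cam_top0.npz',365,90,80,160,4,'tz_lid.png')
E
```

```text
(no output)
```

View pics/sz_lid.png

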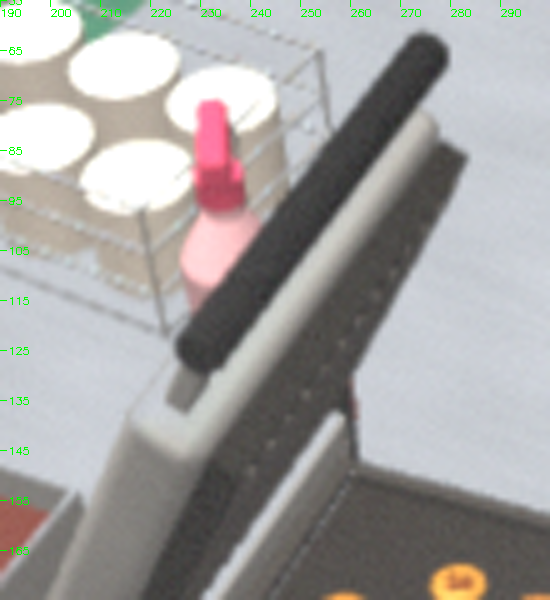

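View pics/tz_lid.png

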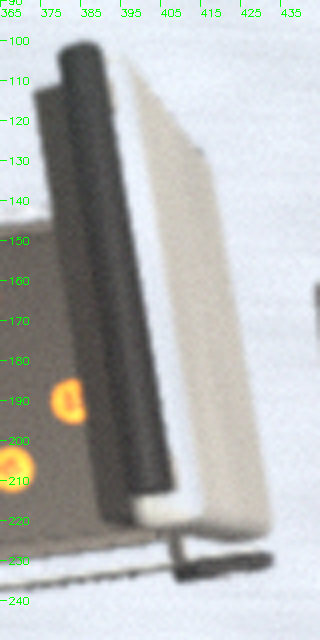

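```bash
python3 - <<'E'
from geo import *
S=Cam('cam_scene0.npz');T=Cam('cam_top0.npz')
def tri(a,b):
    o1,v1=S.ray(a);o2,v2=T.ray(b); A=np.c_[v1,-v2]; s=np.linalg.lstsq(A,o2-o1,rcond=None)[0]
    return (o1+v1*s[0]+o2+v2*s[1])/2, np.linalg.norm(o1+v1*s[0]-o2-v2*s[1])
p=np.array([.566,-.1185,-1.43])
for n,a,b in [('bar+y',(230,124),(385.5,103)),('bar-y',(276.4,65.6),(403.25,212.5)),('under corner',(283.4,86.4),(391.25,220)),('sideL top plate corner',(330,167),(330,236.4)),('chip',(281.6,172),(413/5+285,387/5+130))]:
    w,g=tri(a,b); l=Rz(-p[2])@(w-[p[0],p[1],0]); print(n,w.round(3),'press',l.round(4),'gap',round(g,4), 'ang',np.arctan2(l[2]-.15,.145-l[0]),np.hypot(l[2]-.15,.145-l[0]))
E
```

```text
bar+y [ 0.693 -0.12   0.466] press [0.0191 0.126  0.4656] gap 0.0064 ang 1.1911934406026528 0.33977975241095576
bar-y [ 0.443 -0.156  0.461] press [ 0.0194 -0.1273  0.461 ] gap 0.0081 ang 1.1868854816619088 0.3354081137258302
under corner [ 0.434 -0.144  0.391] press [ 0.0064 -0.1339  0.391 ] gap 0.0067 ang 1.049091235373795 0.27801740673216196
sideL top plate corner [ 0.412 -0.009  0.118] press [-0.1296 -0.1369  0.1178] gap 0.0077 ang -0.11669742243575984 0.27651583379386735
chip [ 0.505 -0.126  0.12 ] press [-0.0015 -0.0619  0.1204] gap 0.0046 ang -0.19937392388083744 0.14948965861912264
```

{"method": "servo_tool", "body": {"rows": [{"dx": 0,"dy": -80,"dz": 440,"turn": 0}]}}

```text
t: 13.42
position: [0.1774, -0.9969, 0.4919]
tool_rot: [-0.079, 1.825, -2.382]
wrist_force: [0.4, 0.4, -1.3]
width: 0.0238
```

{"method": "servo_tool", "body": {"rows": [{"dx": 0,"dy": -80,"dz": 440,"turn": 0}]}}

```text
t: 13.5
position: [0.1772, -1.0053, 0.4928]
tool_rot: [-0.076, 1.794, -2.404]
wrist_force: [-0.0, -0.7, -2.2]
width: 0.0236
```

{"method": "servo_tool", "body": {"rows": [{"dx": 0,"dy": -80,"dz": 440,"turn": 0}]}}

```text
t: 13.58
position: [0.177, -1.013, 0.4951]
tool_rot: [-0.072, 1.762, -2.425]
wrist_force: [-0.4, 0.5, -1.8]
width: 0.0235
```

{"method": "servo_tool", "body": {"rows": [{"dx": 0,"dy": -80,"dz": 440,"turn": 0}]}}

```text
t: 13.67
position: [0.1766, -1.0202, 0.4992]
tool_rot: [-0.068, 1.729, -2.448]
wrist_force: [0.9, 0.2, -0.6]
width: 0.0235
```

```bash
python3 st.py
```

```text
t 13.667 pos [ 0.1766 -1.0202  0.4992] w 0.0235
j [-1.4234  0.9819  0.0872  0.0425  1.728   0.0253] F [ 0.86  0.19 -0.61] M [ 0.16  0.21 -0.04]
X [-0.9886 -0.1433 -0.0458] Y [ 0.091  -0.3275 -0.9405] Z [ 0.1198 -0.9339  0.3368]
```

{"method": "servo_tool", "body": {"rows": [{"dx": 0,"dy": -60,"dz": 440,"turn": 0}]}}

```text
t: 13.75
position: [0.1764, -1.0277, 0.5036]
tool_rot: [-0.064, 1.694, -2.47]
wrist_force: [0.3, 0.3, -1.4]
width: 0.0236
```

{"method": "servo_tool", "body": {"rows": [{"dx": 0,"dy": -60,"dz": 440,"turn": 0}]}}

```text
t: 13.83
position: [0.1761, -1.0349, 0.5082]
tool_rot: [-0.061, 1.66, -2.492]
wrist_force: [0.3, 0.2, -1.5]
width: 0.024
```

{"method": "servo_tool", "body": {"rows": [{"dx": 0,"dy": -60,"dz": 440,"turn": 0}]}}

```text
t: 13.92
position: [0.1757, -1.0415, 0.5136]
tool_rot: [-0.057, 1.626, -2.513]
wrist_force: [-1.5, -0.2, -2.2]
width: 0.0236
```

{"method": "servo_tool", "body": {"rows": [{"dx": 0,"dy": -60,"dz": 440,"turn": 0}]}}

```text
t: 14.0
position: [0.1753, -1.0476, 0.5203]
tool_rot: [-0.053, 1.592, -2.534]
wrist_force: [0.6, 0.6, -1.8]
width: 0.0239
```

{"method": "servo_tool", "body": {"rows": [{"dx": 0,"dy": -40,"dz": 440,"turn": 0}]}}

```text
t: 14.08
position: [0.1749, -1.0541, 0.5269]
tool_rot: [-0.049, 1.555, -2.555]
wrist_force: [0.3, -0.1, -1.5]
width: 0.0235
```

{"method": "servo_tool", "body": {"rows": [{"dx": 0,"dy": -40,"dz": 440,"turn": 0}]}}

```text
t: 14.17
position: [0.1746, -1.0602, 0.5332]
tool_rot: [-0.046, 1.521, -2.574]
wrist_force: [-0.1, -0.1, -1.4]
width: 0.0237
```

{"method": "servo_tool", "body": {"rows": [{"dx": 0,"dy": -20,"dz": 440,"turn": 0}]}}

```text
t: 14.25
position: [0.1743, -1.0665, 0.5397]
tool_rot: [-0.042, 1.485, -2.594]
wrist_force: [0.0, -0.3, -2.4]
width: 0.0238
```

{"method": "servo_tool", "body": {"rows": [{"dx": 0,"dy": -20,"dz": 440,"turn": 0}]}}

```text
t: 14.33
position: [0.1739, -1.0724, 0.5461]
tool_rot: [-0.039, 1.45, -2.613]
wrist_force: [0.1, -0.1, -1.5]
width: 0.0238
```

```bash
python3 st.py
```

```text
t 14.333 pos [ 0.1739 -1.0724  0.5461] w 0.0238
j [-1.4351  0.963   0.0872  0.0497  1.53    0.0161] F [ 0.1  -0.11 -1.54] M [0.37 0.2  0.01]
X [-0.9879 -0.1461 -0.0517] Y [ 0.1211 -0.5201 -0.8455] Z [ 0.0966 -0.8415  0.5315]
```

{"method": "servo_tool", "body": {"rows": [{"dx": 0,"dy": 0,"dz": 440,"turn": 0}]}}

```text
t: 14.42
position: [0.1737, -1.0786, 0.5527]
tool_rot: [-0.035, 1.414, -2.631]
wrist_force: [0.1, -0.2, -1.8]
width: 0.0237
```

{"method": "servo_tool", "body": {"rows": [{"dx": 0,"dy": 0,"dz": 440,"turn": 0}]}}

```text
t: 14.5
position: [0.1733, -1.0843, 0.5595]
tool_rot: [-0.031, 1.378, -2.649]
wrist_force: [0.1, 0.1, -1.9]
width: 0.0238
```

{"method": "servo_tool", "body": {"rows": [{"dx": 0,"dy": 20,"dz": 440,"turn": 0}]}}

```text
t: 14.58
position: [0.1731, -1.0903, 0.5664]
tool_rot: [-0.028, 1.341, -2.667]
wrist_force: [-0.2, -0.0, -0.8]
width: 0.0237
```

{"method": "servo_tool", "body": {"rows": [{"dx": 0,"dy": 20,"dz": 440,"turn": 0}]}}

```text
t: 14.67
position: [0.1728, -1.0958, 0.5733]
tool_rot: [-0.024, 1.306, -2.684]
wrist_force: [-0.6, 0.3, -1.5]
width: 0.0237
```

{"method": "servo_tool", "body": {"rows": [{"dx": 0,"dy": 40,"dz": 440,"turn": 0}]}}

```text
t: 14.75
position: [0.1725, -1.1015, 0.5804]
tool_rot: [-0.021, 1.269, -2.701]
wrist_force: [-0.7, 0.1, -2.7]
width: 0.0236
```

```bash
python3 st.py
```

```text
t 14.75 pos [ 0.1725 -1.1015  0.5804] w 0.0236
j [-1.441   0.9525  0.087   0.0544  1.4058  0.0114] F [-0.7   0.06 -2.7 ] M [ 0.44  0.23 -0.07]
X [-0.9875 -0.1479 -0.0542] Y [ 0.1361 -0.6282 -0.766 ] Z [ 0.0792 -0.7638  0.6405]
```

{"method": "servo_tool", "body": {"rows": [{"dx": 0,"dy": 40,"dz": 440,"turn": 0}]}}

```text
t: 14.83
position: [0.1722, -1.1067, 0.5875]
tool_rot: [-0.017, 1.233, -2.717]
wrist_force: [-0.1, 0.3, -2.1]
width: 0.0235
```

{"method": "servo_tool", "body": {"rows": [{"dx": 0,"dy": 40,"dz": 440,"turn": 0}]}}

```text
t: 14.92
position: [0.1718, -1.1113, 0.5956]
tool_rot: [-0.014, 1.197, -2.732]
wrist_force: [-0.5, 1.5, -2.2]
width: 0.024
```

```bash
python3 st.py; python3 - <<'E'
from plan import *
rows([((.38,-.62,.62),0),((.48,-.2,.62),0)],step=41,settle=0)
E
```

```text
t 14.917 pos [ 0.1718 -1.1113  0.5956] w 0.024
j [-1.4432  0.9474  0.0874  0.0564  1.3582  0.0097] F [-0.5   1.53 -2.22] M [ 0.5   0.24 -0.03]
X [-0.9874 -0.1485 -0.055 ] Y [ 0.1411 -0.6673 -0.7313] Z [ 0.0719 -0.7299  0.6798]
25
[{"dx": -20, "dy": -23, "dz": -23, "turn": 0.0}, {"dx": -40, "dy": -45, "dz": -47, "turn": 0.0}, {"dx": -60, "dy": -68, "dz": -70, "turn": 0.0}, {"dx": -80, "dy": -90, "dz": -93, "turn": 0.0}, {"dx": -100, "dy": -113, "dz": -117, "turn": 0.0}, {"dx": -120, "dy": -136, "dz": -140, "turn": 0.0}, {"dx": -140, "dy": -158, "dz": -164, "turn": 0.0}, {"dx": -160, "dy": -181, "dz": -187, "turn": 0.0}, {"dx": -180, "dy": -203, "dz": -210, "turn": 0.0}, {"dx": -200, "dy": -226, "dz": -234, "turn": 0.0}, {"dx": -220, "dy": -249, "dz": -257, "turn": 0.0}, {"dx": -240, "dy": -271, "dz": -280, "turn": 0.0}, {"dx": -260, "dy": -294, "dz": -304, "turn": 0.0}, {"dx": -280, "dy": -316, "dz": -327, "turn": 0.0}, {"dx": -295, "dy": -340, "dz": -354, "turn": 0.0}, {"dx": -309, "dy": -365, "dz": -382, "turn": 0.0}, {"dx": -324, "dy": -389, "dz": -409, "turn": 0.0}, {"dx": -339, "dy": -413, "dz": -436, "turn": 0.0}, {"dx": -353, "dy": -437, "dz": -463, "turn": 0.0}, {"dx": -368, "dy": -461, "dz": -490, "turn": 0.0}, {"dx": -382, "dy": -486, "dz": -518, "turn": 0.0}, {"dx": -397, "dy": -510, "dz": -545, "turn": 0.0}, {"dx": -412, "dy": -534, "dz": -572, "turn": 0.0}, {"dx": -426, "dy": -558, "dz": -599, "turn": 0.0}, {"dx": -441, "dy": -582, "dz": -626, "turn": 0.0}]
```

{"method": "servo_tool", "body": {"rows": [{"dx": -20,"dy": -23,"dz": -23,"turn": 0},{"dx": -40,"dy": -45,"dz": -47,"turn": 0},{"dx": -60,"dy": -68,"dz": -70,"turn": 0},{"dx": -80,"dy": -90,"dz": -93,"turn": -0.01},{"dx": -100,"dy": -113,"dz": -117,"turn": -0.02},{"dx": -120,"dy": -136,"dz": -140,"turn": -0.03},{"dx": -140,"dy": -158,"dz": -164,"turn": -0.04},{"dx": -160,"dy": -181,"dz": -187,"turn": -0.05},{"dx": -180,"dy": -203,"dz": -210,"turn": -0.06},{"dx": -200,"dy": -226,"dz": -234,"turn": -0.08},{"dx": -220,"dy": -249,"dz": -257,"turn": -0.1},{"dx": -240,"dy": -271,"dz": -280,"turn": -0.109}]}}

```text
t: 15.92
position: [0.3508, -0.688, 0.6186]
tool_rot: [-0.16, 1.166, -2.692]
wrist_force: [0.4, 0.0, -1.7]
width: 0.0236
```

```bash
python3 st.py; python3 - <<'E'
from plan import *
rows([((.42,-.45,.63),0),((.5,-.1,.63),0)],step=41,settle=0)
E
```

```text
t 15.917 pos [ 0.3508 -0.688   0.6186] w 0.0236
j [-1.0244  0.1429  1.3201 -0.2757  0.9742  0.3803] F [ 0.37  0.01 -1.72] M [0.46 0.22 0.02]
X [-0.9734 -0.2282  0.0187] Y [ 0.1424 -0.6674 -0.7309] Z [ 0.1792 -0.7089  0.6822]
16
[{"dx": -17, "dy": -22, "dz": -21, "turn": 0.0}, {"dx": -35, "dy": -45, "dz": -42, "turn": 0.0}, {"dx": -52, "dy": -67, "dz": -64, "turn": 0.0}, {"dx": -69, "dy": -90, "dz": -85, "turn": 0.0}, {"dx": -87, "dy": -112, "dz": -106, "turn": 0.0}, {"dx": -104, "dy": -135, "dz": -127, "turn": 0.0}, {"dx": -121, "dy": -157, "dz": -149, "turn": 0.0}, {"dx": -139, "dy": -182, "dz": -174, "turn": 0.0}, {"dx": -157, "dy": -207, "dz": -200, "turn": 0.0}, {"dx": -174, "dy": -231, "dz": -226, "turn": 0.0}, {"dx": -192, "dy": -256, "dz": -252, "turn": 0.0}, {"dx": -209, "dy": -281, "dz": -278, "turn": 0.0}, {"dx": -227, "dy": -305, "dz": -304, "turn": 0.0}, {"dx": -244, "dy": -330, "dz": -330, "turn": 0.0}, {"dx": -262, "dy": -355, "dz": -356, "turn": 0.0}, {"dx": -279, "dy": -380, "dz": -382, "turn": 0.0}]
```

{"method": "servo_tool", "body": {"rows": [{"dx": -17,"dy": -22,"dz": -21,"turn": 0},{"dx": -35,"dy": -45,"dz": -42,"turn": 0},{"dx": -52,"dy": -67,"dz": -64,"turn": 0},{"dx": -69,"dy": -90,"dz": -85,"turn": 0},{"dx": -87,"dy": -112,"dz": -106,"turn": 0},{"dx": -104,"dy": -135,"dz": -127,"turn": 0},{"dx": -121,"dy": -157,"dz": -149,"turn": 0},{"dx": -139,"dy": -182,"dz": -174,"turn": 0},{"dx": -157,"dy": -207,"dz": -200,"turn": 0},{"dx": -174,"dy": -231,"dz": -226,"turn": 0},{"dx": -192,"dy": -256,"dz": -252,"turn": 0},{"dx": -209,"dy": -281,"dz": -278,"turn": 0}]}}

```text
t: 16.92
position: [0.4644, -0.2558, 0.6309]
tool_rot: [-0.157, 1.168, -2.69]
wrist_force: [0.2, 0.2, -2.6]
width: 0.0234
```

```bash
python3 st.py; python3 - <<'E'
from plan import *
rows([((.535,.02,.62),0),((.54,.17,.45),0)],step=41,settle=0)
E
```

```text
t 16.917 pos [ 0.4644 -0.2558  0.6309] w 0.0234
j [-0.1459 -0.1216  1.562  -0.7002  1.4282  1.1931] F [ 0.19  0.21 -2.58] M [0.47 0.2  0.07]
X [-0.9735 -0.2281  0.0158] Y [ 0.1441 -0.6659 -0.732 ] Z [ 0.1774 -0.7103  0.6811]
13
[{"dx": -19, "dy": -24, "dz": -27, "turn": 0.0}, {"dx": -38, "dy": -47, "dz": -55, "turn": 0.0}, {"dx": -56, "dy": -71, "dz": -82, "turn": 0.0}, {"dx": -75, "dy": -95, "dz": -109, "turn": 0.0}, {"dx": -94, "dy": -118, "dz": -136, "turn": 0.0}, {"dx": -113, "dy": -142, "dz": -164, "turn": 0.0}, {"dx": -132, "dy": -166, "dz": -191, "turn": 0.0}, {"dx": -139, "dy": -161, "dz": -228, "turn": 0.0}, {"dx": -146, "dy": -157, "dz": -265, "turn": 0.0}, {"dx": -153, "dy": -153, "dz": -302, "turn": 0.0}, {"dx": -160, "dy": -149, "dz": -338, "turn": 0.0}, {"dx": -167, "dy": -144, "dz": -375, "turn": 0.0}, {"dx": -174, "dy": -140, "dz": -412, "turn": 0.0}]
```

{"method": "servo_tool", "body": {"rows": [{"dx": -19,"dy": -24,"dz": -27,"turn": 0},{"dx": -38,"dy": -47,"dz": -55,"turn": 0},{"dx": -56,"dy": -71,"dz": -82,"turn": 0},{"dx": -75,"dy": -95,"dz": -109,"turn": 0},{"dx": -94,"dy": -118,"dz": -136,"turn": 0},{"dx": -113,"dy": -142,"dz": -164,"turn": 0},{"dx": -132,"dy": -166,"dz": -191,"turn": 0},{"dx": -139,"dy": -161,"dz": -228,"turn": 0},{"dx": -146,"dy": -157,"dz": -265,"turn": 0},{"dx": -153,"dy": -153,"dz": -302,"turn": 0},{"dx": -160,"dy": -149,"dz": -338,"turn": 0}]}}

```text
t: 17.83
position: [0.5388, 0.1197, 0.5051]
tool_rot: [-0.158, 1.172, -2.688]
wrist_force: [0.9, 0.8, -2.0]
width: 0.0234
```

```bash
python3 st.py; python3 - <<'E'
from h import *
for n in('wrist','scene'):
    c=shot(n,n+'3.png'); np.savez(n+'3.npz',**{k:c[k] for k in('pixels','K','k1','pose')})
E
```

```text
t 17.833 pos [0.5388 0.1197 0.5051] w 0.0234
j [ 0.5619  0.2115  1.47   -0.7017  1.7209  1.8807] F [ 0.86  0.84 -1.97] M [ 0.47  0.21 -0.  ]
X [-0.9733 -0.2289  0.0164] Y [ 0.1437 -0.6637 -0.734 ] Z [ 0.1789 -0.7121  0.6789]
```

View pics/wrist3.png

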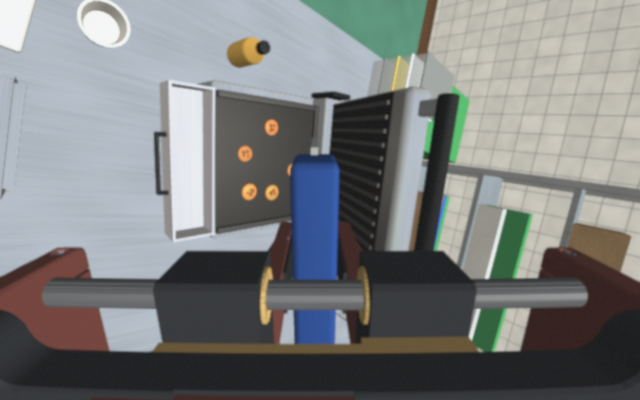

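View pics/scene3.png

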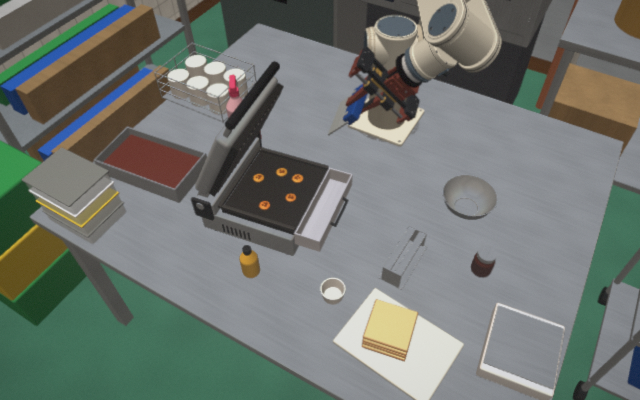

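```bash
python3 - <<'E'
from z import *
zoom('wrist3.npz',150,65,185,190//1,4,'w3z.png')
E
```

```text
(no output)
```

View pics/w3z.png

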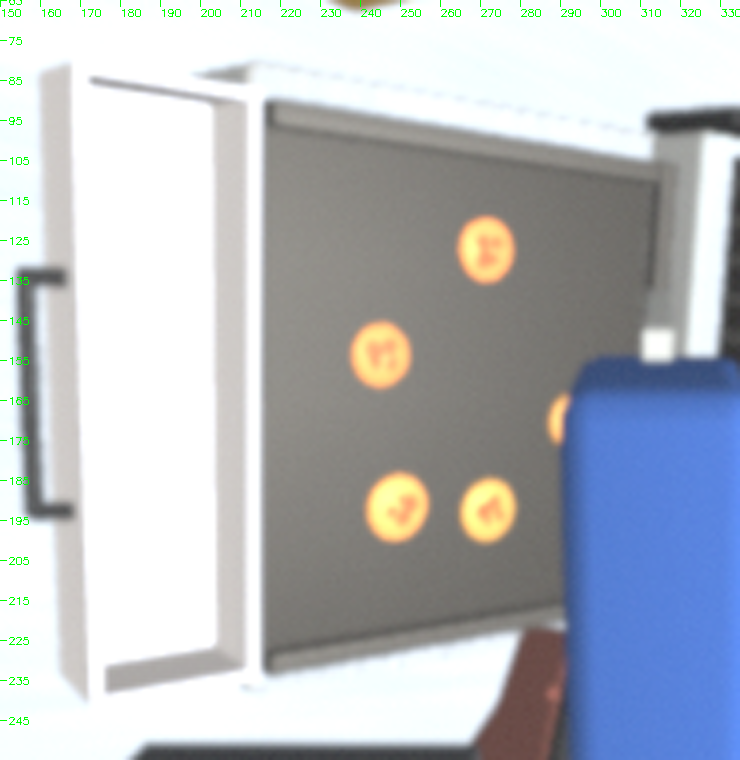

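```bash
python3 - <<'E'
from geo import *
W=Cam('wrist3.npz')
o=[(W,(167.5,80.5),(-.206,.135,.118)),(W,(172,240),(-.206,-.135,.118)),(W,(217.2,96.25),(-.13,.12,.12)),(W,(217.2,228),(-.13,-.12,.12))]
p,e=fit(o,[.566,-.118,-1.43]); print(p,e.round(1).tolist())
for nm,pp in (('W',p),('avg',np.array([.566,-.1165,-1.43]))):
  for c in [(487,250),(381,355),(397,507),(488,510)]:
    w=W.atz((c[0]/4+150,c[1]/4+65),.1235); print(nm,w.round(4),(Rz(-pp[2])@(w-[pp[0],pp[1],0])).round(4))
  w=W.atz((550/4+150,420/4+65),.1235);print('chip1 front edge',(Rz(-pp[2])@(w-[pp[0],pp[1],0])).round(4))
E
```

```text
[ 0.56964651 -0.11894658 -1.42510598] [[1.5, -0.8], [1.6, 1.8], [-1.5, 0.0], [-1.9, -1.0]]
W [ 0.6418 -0.0964  0.1235] [-0.0118  0.0746  0.1235]
W [ 0.5798 -0.0457  0.1235] [-0.071   0.0207  0.1235]
W [ 0.5057 -0.0678  0.1235] [-0.0599 -0.0558  0.1235]
W [ 0.5077 -0.124   0.1235] [-0.004  -0.0621  0.1235]
chip1 front edge [ 0.035  -0.0143  0.1235]
avg [ 0.6418 -0.0964  0.1235] [-0.0092  0.0778  0.1235]
avg [ 0.5798 -0.0457  0.1235] [-0.0682  0.0236  0.1235]
avg [ 0.5057 -0.0678  0.1235] [-0.0567 -0.0528  0.1235]
avg [ 0.5077 -0.124   0.1235] [-0.0007 -0.0588  0.1235]
chip1 front edge [ 0.038  -0.0108  0.1235]
```

```bash
python3 - <<'E'
from plan import *
rows([((.605,.02,.30),0),((.613,-.097,.180),0)],step=35,settle=0)
E
```

```text
12
[{"dx": -7, "dy": 32, "dz": -8, "turn": 0.0}, {"dx": -13, "dy": 64, "dz": -15, "turn": 0.0}, {"dx": -20, "dy": 96, "dz": -23, "turn": 0.0}, {"dx": -27, "dy": 128, "dz": -30, "turn": 0.0}, {"dx": -33, "dy": 160, "dz": -38, "turn": 0.0}, {"dx": -40, "dy": 192, "dz": -45, "turn": 0.0}, {"dx": -47, "dy": 224, "dz": -53, "turn": 0.0}, {"dx": -44, "dy": 257, "dz": -52, "turn": 0.0}, {"dx": -40, "dy": 290, "dz": -52, "turn": 0.0}, {"dx": -37, "dy": 324, "dz": -51, "turn": 0.0}, {"dx": -34, "dy": 357, "dz": -50, "turn": 0.0}, {"dx": -31, "dy": 391, "dz": -50, "turn": 0.0}]
```

{"method": "servo_tool", "body": {"rows": [{"dx": -7,"dy": 32,"dz": -8,"turn": 0},{"dx": -13,"dy": 64,"dz": -15,"turn": 0},{"dx": -20,"dy": 96,"dz": -23,"turn": 0},{"dx": -27,"dy": 128,"dz": -30,"turn": 0},{"dx": -33,"dy": 160,"dz": -38,"turn": 0},{"dx": -40,"dy": 192,"dz": -45,"turn": 0},{"dx": -47,"dy": 224,"dz": -53,"turn": 0},{"dx": -44,"dy": 257,"dz": -52,"turn": 0},{"dx": -40,"dy": 290,"dz": -52,"turn": 0},{"dx": -38,"dy": 315,"dz": -51,"turn": 0},{"dx": -38,"dy": 315,"dz": -51,"turn": 0}]}}

```text
t: 18.85
position: [0.6096, -0.0504, 0.2375]
tool_rot: [-0.164, 1.172, -2.695]
wrist_force: [-1.0, -0.8, -1.8]
width: 0.0237
```

```bash
python3 st.py; python3 - <<'E'
from plan import *
rows([((.613,-.097,.180),0)],step=25,settle=2)
from h import *
for n in('scene','top'):
    c=shot(n,n+'4.png'); np.savez(n+'4.npz',**{k:c[k] for k in('pixels','K','k1','pose')})
from z import *
zoom('scene4.npz',190,60,160,150,5,'s4z.png')
E
```

```text
t 18.85 pos [ 0.6096 -0.0504  0.2375] w 0.0237
j [ 0.2481  0.4553  1.7611 -0.8441  1.1417  2.038 ] F [-0.95 -0.79 -1.8 ] M [ 0.51  0.29 -0.02]
X [-0.9742 -0.2245  0.0226] Y [ 0.1366 -0.6665 -0.7329] Z [ 0.1796 -0.7109  0.68  ]
5
[{"dx": 2, "dy": 25, "dz": -2, "turn": 0.0}, {"dx": 4, "dy": 49, "dz": -4, "turn": 0.0}, {"dx": 6, "dy": 74, "dz": -5, "turn": 0.0}, {"dx": 6, "dy": 74, "dz": -5, "turn": 0.0}, {"dx": 6, "dy": 74, "dz": -5, "turn": 0.0}]
```

View pics/s4z.png

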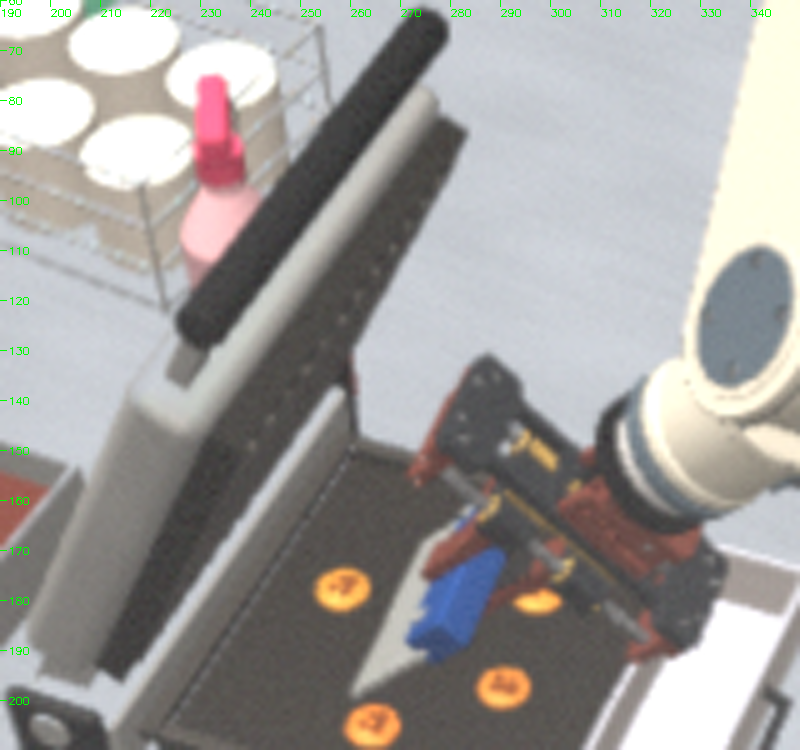

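{"method": "servo_tool", "body": {"rows": [{"dx": 2,"dy": 25,"dz": -2,"turn": 0},{"dx": 4,"dy": 49,"dz": -4,"turn": 0},{"dx": 6,"dy": 74,"dz": -5,"turn": 0},{"dx": 6,"dy": 74,"dz": -5,"turn": 0}]}}

```text
t: 19.28
position: [0.6143, -0.0951, 0.1814]
tool_rot: [-0.162, 1.171, -2.692]
wrist_force: [-1.7, -0.4, -1.9]
width: 0.0235
```

```bash
python3 st.py; python3 - <<'E'
from h import *
c=shot('scene','s5.png'); np.savez('s5.npz',**{k:c[k] for k in('pixels','K','k1','pose')})
from z import *
zoom('s5.npz',225,130,120,100,6,'s5z.png')
E
```

```text
t 19.283 pos [ 0.6143 -0.0951  0.1814] w 0.0235
j [ 0.1717  0.5283  1.8032 -0.9233  1.021   2.0979] F [-1.67 -0.44 -1.94] M [ 0.48  0.32 -0.01]
X [-0.9738 -0.2265  0.0201] Y [ 0.1398 -0.666  -0.7328] Z [ 0.1793 -0.7108  0.6802]
```

View pics/s5z.png

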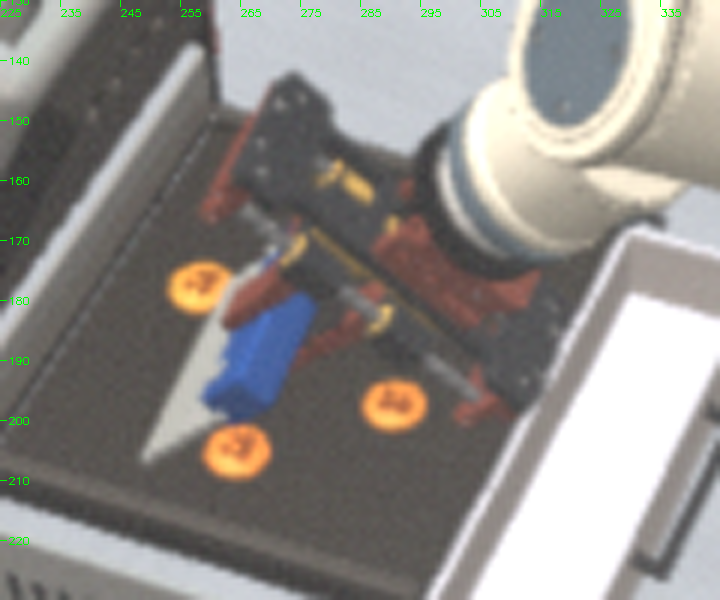

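```bash
cat > sc.py <<'E'
import numpy as np
from rig import r
from geo import *
from scipy.spatial.transform import Rotation as R
UP=np.array([.0261,-.9995,.0204]); YS=np.array([.9997,.0261,.0008])
PC=np.array([.567,-.118,0]);PR=Rz(-1.43)
def pose():
    s=r.get_state(); M=R.from_rotvec(s['tool_rot']).as_matrix(); return np.array(s['position']),M,s
def tip(L,side=0,p=None,M=None):
    if p is None: p,M,_=pose()
    up=M@UP; ys=M@YS; n=np.cross(ys,up); 
    if n[1]>0:n=-n   # n to lid side (-y)
    return p+.0028*M[:,0]-(L+.0061)*up+side*.060*ys-.002*n
def topress(w): return PR.T@(np.asarray(w)-PC)
E
python3 - <<'E'
from sc import *
S=Cam('s5.npz')
for L in (.04,.044,.048,.052,.056): 
    t=tip(L,-1); c=tip(L); print(L,S.proj(t).round(1),t.round(4),'center',topress(c).round(4), 'other z',tip(L,1)[2].round(4))
E
```

```text
0.04 [[252.  206.7]] [ 0.6775 -0.1085  0.1471] center [0.0124 0.0511 0.1471] other z 0.1471
0.044 [[251.3 207.1]] [ 0.6782 -0.1111  0.1441] center [0.0151 0.0514 0.1441] other z 0.1441
0.048 [[250.5 207.6]] [ 0.6788 -0.1136  0.1411] center [0.0177 0.0517 0.1411] other z 0.1411
0.052 [[249.8 208.1]] [ 0.6795 -0.1162  0.1381] center [0.0204 0.052  0.1381] other z 0.1382
0.056 [[249.  208.5]] [ 0.6801 -0.1188  0.1351] center [0.023  0.0522 0.1352] other z 0.1352
```

{"method": "servo_tool", "body": {"rows": [{"dx": 0,"dy": 3,"dz": -2.7,"turn": 0},{"dx": 0,"dy": 5.5,"dz": -5,"turn": 0},{"dx": 0,"dy": 7.3,"dz": -6.8,"turn": 0},{"dx": 0,"dy": 8.2,"dz": -7.6,"turn": 0},{"dx": 0,"dy": 8.8,"dz": -8.2,"turn": 0}]}}

```text
t: 19.75
position: [0.6147, -0.0935, 0.1707]
tool_rot: [-0.16, 1.17, -2.69]
wrist_force: [-0.4, -0.3, -2.7]
width: 0.0239
```

{"method": "servo_tool", "body": {"rows": [{"dx": 0,"dy": 0.9,"dz": -0.8,"turn": 0},{"dx": 0,"dy": 1.8,"dz": -1.6,"turn": 0},{"dx": 0,"dy": 2.6,"dz": -2.4,"turn": 0}]}}

```text
t: 20.0
position: [0.6147, -0.0941, 0.1675]
tool_rot: [-0.16, 1.168, -2.692]
wrist_force: [-2.9, 5.1, 10.6]
width: 0.0236
```

```bash
python3 st.py
```

```text
t 20.0 pos [ 0.6147 -0.0941  0.1675] w 0.0236
j [ 0.1739  0.5501  1.8081 -0.9382  1.0055  2.126 ] F [-2.88  5.14 10.55] M [-0.42  0.4  -0.33]
X [-0.9736 -0.2273  0.0185] Y [ 0.1417 -0.6666 -0.7319] Z [ 0.1788 -0.7099  0.6812]
```

{"method": "servo_tool", "body": {"rows": [{"dx": -0.4,"dy": -2.7,"dz": -2.9,"turn": 0},{"dx": -1.1,"dy": -8.2,"dz": -8.7,"turn": 0},{"dx": -1.8,"dy": -13.6,"dz": -14.6,"turn": 0},{"dx": -2.5,"dy": -19.0,"dz": -20.4,"turn": 0}]}}

```text
t: 20.33
position: [0.6106, -0.0661, 0.1675]
tool_rot: [-0.16, 1.168, -2.692]
wrist_force: [0.4, -4.2, 4.5]
width: 0.0234
```

```bash
python3 st.py; python3 - <<'E'
from sc import *
print(topress(tip(.0575)), tip(.0575,1)[2],tip(.0575,-1)[2])
from h import *
c=shot('scene','s6.png'); np.savez('s6.npz',**{k:c[k] for k in('pixels','K','k1','pose')})
from z import *
zoom('s6.npz',225,130,120,100,6,'s6z.png')
E
```

```text
t 20.333 pos [ 0.6106 -0.0661  0.1675] w 0.0234
j [ 0.2224  0.5528  1.8032 -0.9154  1.0348  2.1481] F [ 0.45 -4.15  4.53] M [-1.21 -0.05 -0.07]
X [-0.9737 -0.227   0.0188] Y [ 0.1414 -0.6669 -0.7316] Z [ 0.1786 -0.7097  0.6815]
[-0.00433187  0.05200583  0.11880367] 0.11881862775659933 0.11878870931202888
```

View pics/s6z.png

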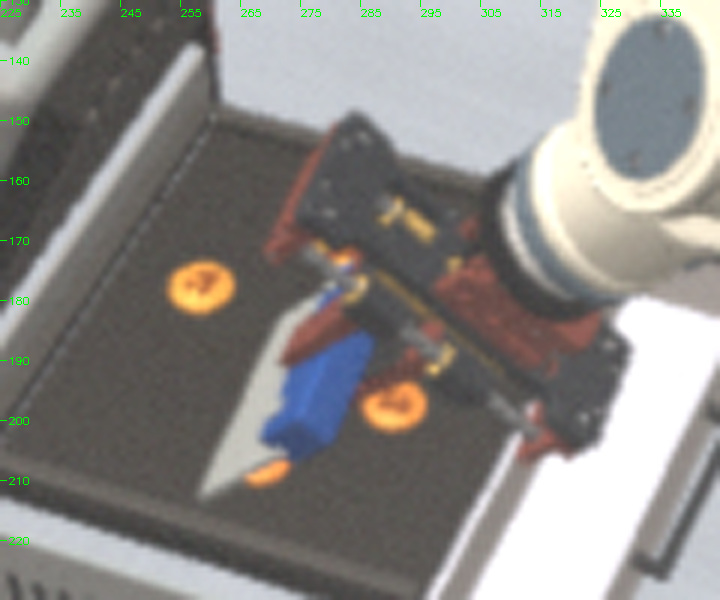

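{"method": "servo_tool", "body": {"rows": [{"dx": -0.4,"dy": -3.4,"dz": -3.6,"turn": 0},{"dx": -1.2,"dy": -9.5,"dz": -10.2,"turn": 0},{"dx": -2.0,"dy": -15.6,"dz": -16.7,"turn": 0},{"dx": -2.8,"dy": -21.8,"dz": -23.3,"turn": 0},{"dx": -3.6,"dy": -27.9,"dz": -29.8,"turn": 0},{"dx": -4.4,"dy": -34.0,"dz": -36.4,"turn": 0},{"dx": -5.2,"dy": -40.1,"dz": -42.9,"turn": 0},{"dx": -6.0,"dy": -46.2,"dz": -49.5,"turn": 0}]}}

```text
t: 21.05
position: [0.6009, 0.0016, 0.1674]
tool_rot: [-0.161, 1.168, -2.692]
wrist_force: [0.6, -4.1, 5.2]
width: 0.0239
```

```bash
python3 st.py; python3 - <<'E'
from sc import *
print(topress(tip(.0575)), tip(.0575,1)[2],tip(.0575,-1)[2])
from h import *
c=shot('scene','s7.png'); np.savez('s7.npz',**{k:c[k] for k in('pixels','K','k1','pose')})
from z import *
zoom('s7.npz',225,130,120,110,6,'s7z.png')
E
```

```text
t 21.05 pos [0.6009 0.0016 0.1674] w 0.0239
j [ 0.3376  0.565   1.7786 -0.8578  1.106   2.1957] F [ 0.56 -4.08  5.24] M [-1.43 -0.13 -0.  ]
X [-0.9736 -0.2276  0.0191] Y [ 0.1415 -0.6669 -0.7316] Z [ 0.1793 -0.7095  0.6815]
[-0.07279107  0.05188499  0.11874584] 0.11878019641317135 0.11871148381207532
```

View pics/s7z.png

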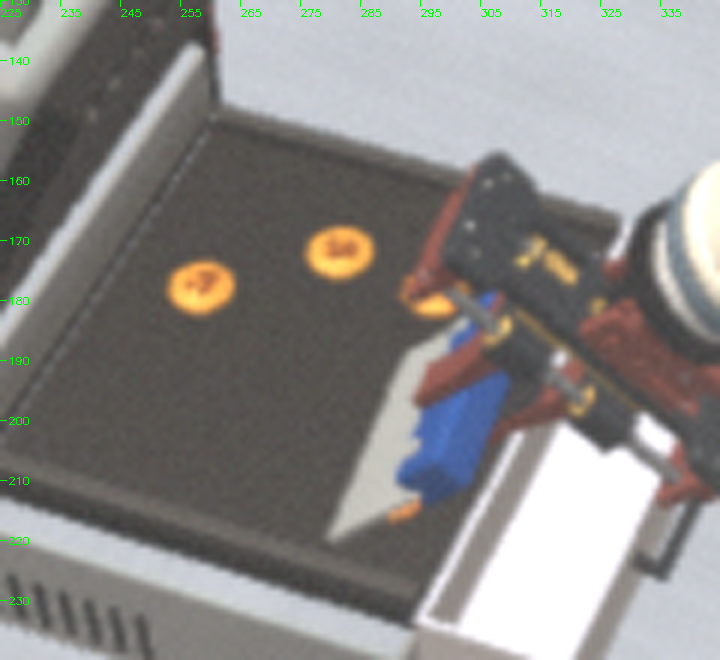

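{"method": "servo_tool", "body": {"rows": [{"dx": -0.4,"dy": -3.4,"dz": -3.6,"turn": 0},{"dx": -1.2,"dy": -9.5,"dz": -10.2,"turn": 0},{"dx": -2.0,"dy": -15.6,"dz": -16.7,"turn": 0},{"dx": -2.8,"dy": -21.8,"dz": -23.3,"turn": 0},{"dx": -3.6,"dy": -27.9,"dz": -29.8,"turn": 0},{"dx": -4.4,"dy": -34.0,"dz": -36.4,"turn": 0},{"dx": -5.2,"dy": -40.1,"dz": -42.9,"turn": 0},{"dx": -6.0,"dy": -46.2,"dz": -49.5,"turn": 0},{"dx": -6.8,"dy": -52.4,"dz": -56.0,"turn": 0},{"dx": -6.8,"dy": -52.4,"dz": -56.0,"turn": 0}]}}

```text
t: 21.93
position: [0.5897, 0.0796, 0.166]
tool_rot: [-0.162, 1.172, -2.689]
wrist_force: [0.2, -0.4, -1.6]
width: 0.0236
```

```bash
python3 st.py; python3 - <<'E'
from sc import *
print(topress(tip(.0575)), tip(.0575,1)[2],tip(.0575,-1)[2])
from h import *
c=shot('scene','s8.png'); np.savez('s8.npz',**{k:c[k] for k in('pixels','K','k1','pose')})
from z import *
zoom('s8.npz',225,130,130,110,6,'s8z.png')
E
```

```text
t 21.933 pos [0.5897 0.0796 0.166 ] w 0.0236
j [ 0.4622  0.5902  1.7296 -0.789   1.1854  2.2417] F [ 0.17 -0.44 -1.57] M [ 0.46  0.25 -0.05]
X [-0.9733 -0.2289  0.0191] Y [ 0.1417 -0.664  -0.7341] Z [ 0.1808 -0.7118  0.6787]
[-0.15171825  0.05180158  0.11714772] 0.11717832993433956 0.11711710016635345
```

View pics/s8z.png

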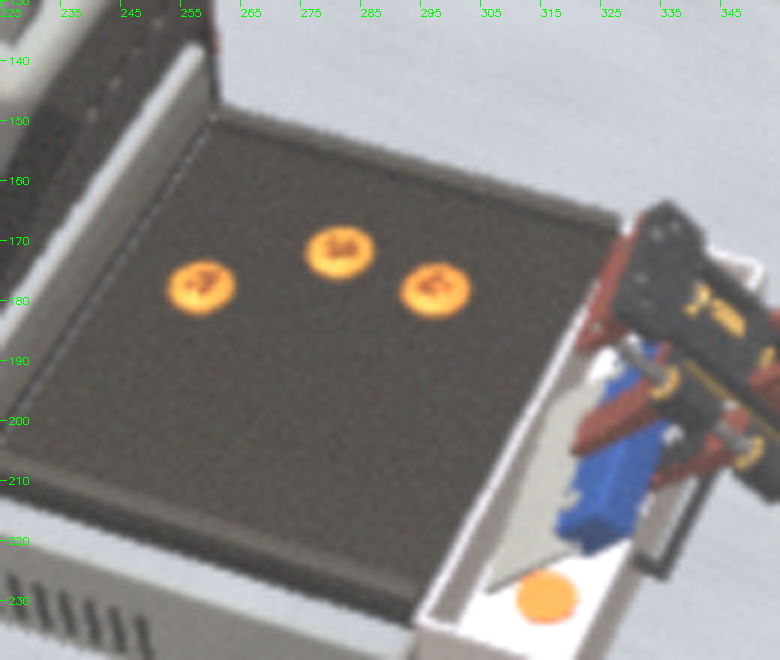

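```bash
python3 - <<'E'
from plan import *
rows([((.588,.0796,.187),0),((.5294,-.1276,.184),0)],step=30,settle=1)
E
```

```text
10
[{"dx": 2, "dy": -16, "dz": 13, "turn": 0.0}, {"dx": 15, "dy": 0, "dz": 30, "turn": 0.0}, {"dx": 28, "dy": 17, "dz": 47, "turn": 0.0}, {"dx": 41, "dy": 33, "dz": 64, "turn": 0.0}, {"dx": 54, "dy": 50, "dz": 81, "turn": 0.0}, {"dx": 67, "dy": 66, "dz": 97, "turn": 0.0}, {"dx": 80, "dy": 83, "dz": 114, "turn": 0.0}, {"dx": 93, "dy": 99, "dz": 131, "turn": 0.0}, {"dx": 106, "dy": 115, "dz": 148, "turn": 0.0}, {"dx": 106, "dy": 115, "dz": 148, "turn": 0.0}]
```

{"method": "servo_tool", "body": {"rows": [{"dx": 2,"dy": -16,"dz": 13,"turn": 0},{"dx": 3,"dy": -15,"dz": 14,"turn": 0},{"dx": 15,"dy": 0,"dz": 30,"turn": 0},{"dx": 28,"dy": 17,"dz": 47,"turn": 0},{"dx": 41,"dy": 33,"dz": 64,"turn": 0},{"dx": 54,"dy": 50,"dz": 81,"turn": 0},{"dx": 67,"dy": 66,"dz": 97,"turn": 0},{"dx": 80,"dy": 83,"dz": 114,"turn": 0},{"dx": 93,"dy": 99,"dz": 131,"turn": 0},{"dx": 100,"dy": 108,"dz": 140,"turn": 0},{"dx": 106,"dy": 115,"dz": 148,"turn": 0},{"dx": 106,"dy": 115,"dz": 148,"turn": 0}]}}

```text
t: 22.98
position: [0.5282, -0.1306, 0.185]
tool_rot: [-0.161, 1.172, -2.694]
wrist_force: [0.2, 0.9, -1.4]
width: 0.0237
```

```bash
python3 st.py; python3 - <<'E'
from sc import *
print(topress(tip(.0575)), tip(.0575,1)[2],tip(.0575,-1)[2])
from h import *
for n in ('scene','top'):
  c=shot(n,n+'9.png'); np.savez(n+'9.npz',**{k:c[k] for k in('pixels','K','k1','pose')})
from z import *
zoom('scene9.npz',190,60,160,150,5,'s9z.png')
from plan import *
rows([((.5335,-.1568,.1755),0)],step=8,settle=1)
E
```

```text
t 22.983 pos [ 0.5282 -0.1306  0.185 ] w 0.0237
j [ 0.1305  0.4181  2.0012 -0.9887  0.948   2.165 ] F [ 0.15  0.89 -1.41] M [ 0.49  0.28 -0.01]
X [-0.9742 -0.2247  0.0201] Y [ 0.1385 -0.6661 -0.7329] Z [ 0.178  -0.7112  0.6801]
[ 0.04781313 -0.0387622   0.13626632] 0.1363550940493409 0.13617753848841954
5
[{"dx": 1, "dy": 7, "dz": 3, "turn": 0.0}, {"dx": 1, "dy": 13, "dz": 7, "turn": 0.0}, {"dx": 2, "dy": 20, "dz": 10, "turn": 0.0}, {"dx": 3, "dy": 26, "dz": 14, "turn": 0.0}, {"dx": 3, "dy": 26, "dz": 14, "turn": 0.0}]
```

View pics/s9z.png

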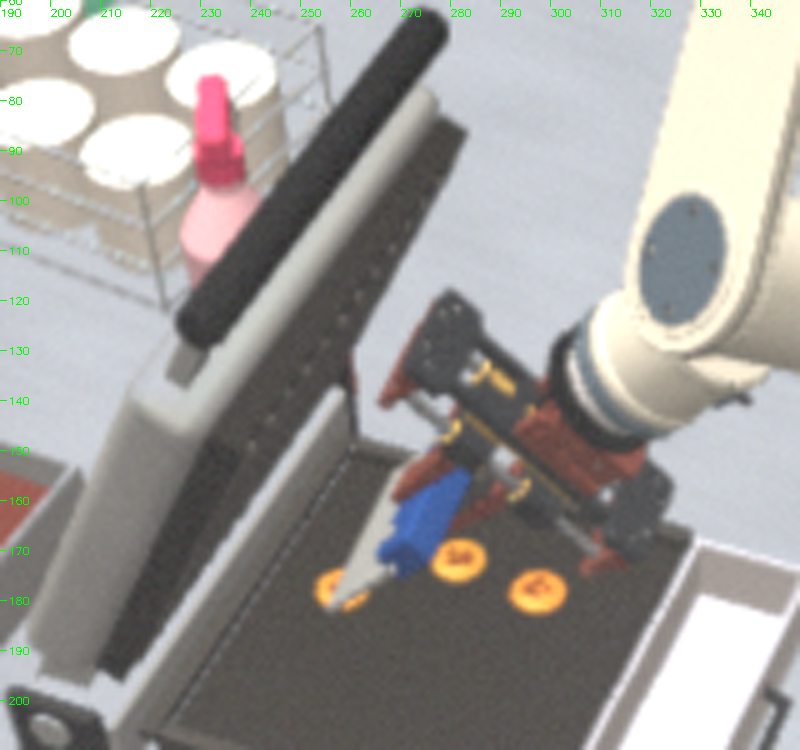

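{"method": "servo_tool", "body": {"rows": [{"dx": 1,"dy": 7,"dz": 3,"turn": 0},{"dx": 1,"dy": 13,"dz": 7,"turn": 0},{"dx": 2,"dy": 20,"dz": 10,"turn": 0},{"dx": 3,"dy": 26,"dz": 14,"turn": 0},{"dx": 3,"dy": 26,"dz": 14,"turn": 0}]}}

```text
t: 23.5
position: [0.5326, -0.1577, 0.1754]
tool_rot: [-0.162, 1.17, -2.693]
wrist_force: [0.0, 0.6, -1.0]
width: 0.0237
```

```bash
python3 st.py; python3 - <<'E'
from sc import *
print(topress(tip(.0575)), tip(.0575,1)[2],tip(.0575,-1)[2], Cam('scene9.npz').proj(tip(.0575,-1)))
from h import *
for n in ('scene',):
  c=shot(n,n+'10.png'); np.savez(n+'10.npz',**{k:c[k] for k in('pixels','K','k1','pose')})
from z import *
zoom('scene10.npz',200,90,120,110,6,'s10z.png')
E
```

```text
t 23.5 pos [ 0.5326 -0.1577  0.1754] w 0.0237
j [ 0.0748  0.4364  2.004  -1.0311  0.9053  2.1625] F [ 0.04  0.62 -1.03] M [ 0.45  0.24 -0.02]
X [-0.9738 -0.2264  0.0202] Y [ 0.1397 -0.6662 -0.7326] Z [ 0.1793 -0.7106  0.6804]
[ 0.07530298 -0.03819206  0.12663321] 0.1267315532800839 0.12653487443274825 [[247.58562452 183.50185048]]
```

View pics/s10z.png

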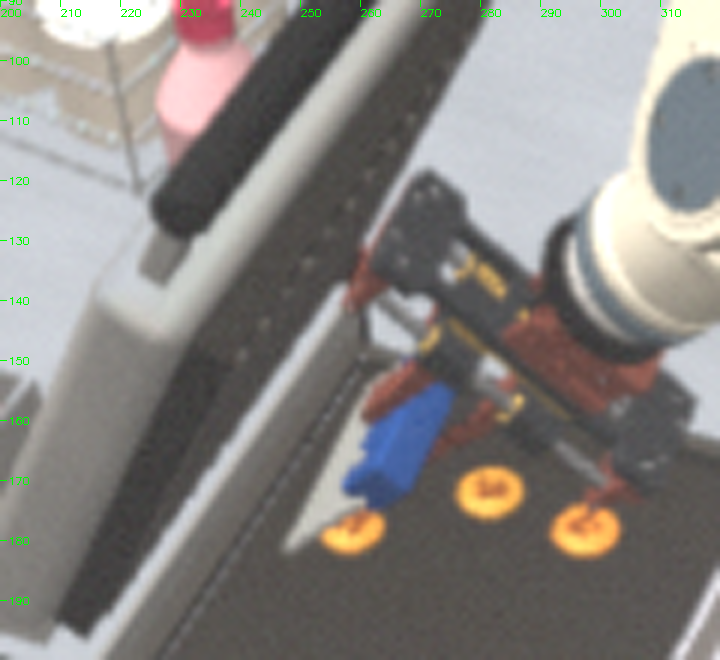

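{"method": "servo_tool", "body": {"rows": [{"dx": 0.1,"dy": 2.1,"dz": -0.6,"turn": 0},{"dx": 0.1,"dy": 3.9,"dz": -0.9,"turn": 0},{"dx": 0.1,"dy": 4.8,"dz": -1.7,"turn": 0},{"dx": 0.1,"dy": 5.6,"dz": -2.5,"turn": 0},{"dx": 0.1,"dy": 6.3,"dz": -3.2,"turn": 0}]}}

```text
t: 23.97
position: [0.5331, -0.1585, 0.1691]
tool_rot: [-0.161, 1.17, -2.691]
wrist_force: [0.2, 0.1, -2.2]
width: 0.0238
```

{"method": "servo_tool", "body": {"rows": [{"dx": 0,"dy": 0.6,"dz": -0.6,"turn": 0},{"dx": 0,"dy": 0.9,"dz": -0.8,"turn": 0}]}}

```text
t: 24.13
position: [0.533, -0.1585, 0.1678]
tool_rot: [-0.161, 1.17, -2.691]
wrist_force: [0.1, 1.1, -1.0]
width: 0.024
```

```bash
python3 st.py; python3 - <<'E'
from sc import *
print(topress(tip(.0575)), tip(.0575,1)[2],tip(.0575,-1)[2])
E
```

```text
t 24.133 pos [ 0.533  -0.1585  0.1678] w 0.024
j [ 0.0729  0.4502  2.007  -1.0444  0.8945  2.1806] F [ 0.11  1.07 -1.02] M [ 0.39  0.22 -0.04]
X [-0.9736 -0.2274  0.0193] Y [ 0.141  -0.6658 -0.7327] Z [ 0.1795 -0.7106  0.6803]
[ 0.07617934 -0.03777844  0.11907107] 0.11911555752413339 0.1190265835694746
```

Just about touching; go 1 mm further.

{"method": "servo_tool", "body": {"rows": [{"dx": 0,"dy": 0.6,"dz": -0.5,"turn": 0},{"dx": 0,"dy": 0.9,"dz": -0.8,"turn": 0}]}}

```text
t: 24.3
position: [0.5333, -0.1587, 0.1675]
tool_rot: [-0.16, 1.168, -2.692]
wrist_force: [-3.0, 4.1, 6.8]
width: 0.0236
```

```bash
python3 st.py; python3 - <<'E'
from sc import *
print(topress(tip(.0575)), tip(.0575,1)[2],tip(.0575,-1)[2])
E
```

```text
t 24.3 pos [ 0.5333 -0.1587  0.1675] w 0.0236
j [ 0.073   0.4515  2.0069 -1.0468  0.8946  2.1836] F [-3.04  4.1   6.81] M [-0.28  0.41 -0.28]
X [-0.9737 -0.2272  0.0188] Y [ 0.1415 -0.6668 -0.7317] Z [ 0.1787 -0.7098  0.6814]
[ 0.07648733 -0.03753282  0.11882082] 0.11883459029471848 0.11880704805182983
```

{"method": "servo_tool", "body": {"rows": [{"dx": -0.4,"dy": -2.7,"dz": -2.9,"turn": 0},{"dx": -1.1,"dy": -8.2,"dz": -8.7,"turn": 0},{"dx": -1.8,"dy": -13.6,"dz": -14.6,"turn": 0},{"dx": -2.5,"dy": -19.0,"dz": -20.4,"turn": 0},{"dx": -3.2,"dy": -24.5,"dz": -26.2,"turn": 0}]}}

```text
t: 24.72
position: [0.5282, -0.1224, 0.1675]
tool_rot: [-0.16, 1.168, -2.692]
wrist_force: [0.4, -3.6, 5.2]
width: 0.0235
```

```bash
python3 st.py; python3 - <<'E'
from sc import *
print(topress(tip(.0575)), tip(.0575,1)[2],tip(.0575,-1)[2])
from h import *
for n in ('scene',):
  c=shot(n,n+'11.png'); np.savez(n+'11.npz',**{k:c[k] for k in('pixels','K','k1','pose')})
from z import *
zoom('scene11.npz',200,100,120,110,6,'s11z.png')
E
```

```text
t 24.717 pos [ 0.5282 -0.1224  0.1675] w 0.0235
j [ 0.1476  0.4514  2.0074 -1.0081  0.9346  2.2144] F [ 0.43 -3.6   5.23] M [-1.25 -0.08 -0.1 ]
X [-0.9736 -0.2274  0.0189] Y [ 0.1415 -0.6668 -0.7317] Z [ 0.179  -0.7097  0.6814]
[ 0.03983085 -0.0374754   0.11875496] 0.11877722054768561 0.118732692683826
```

View pics/s11z.png

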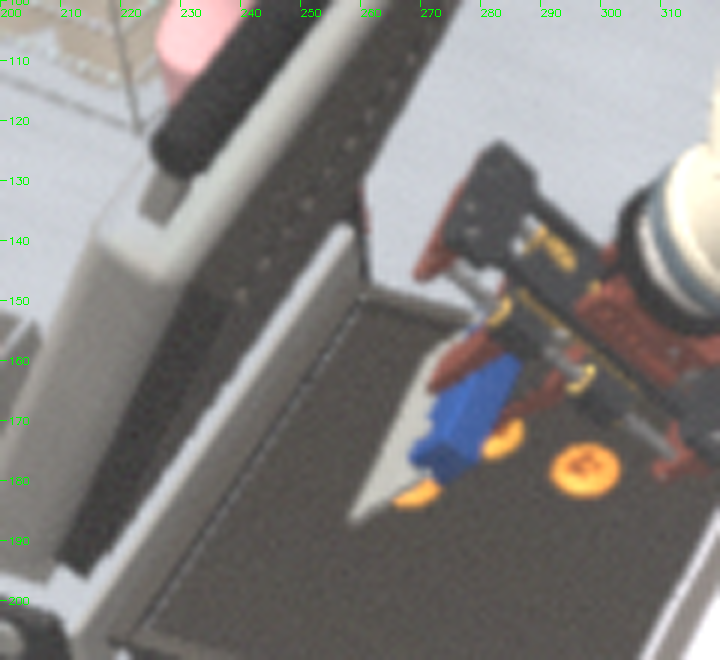

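{"method": "servo_tool", "body": {"rows": [{"dx": -0.4,"dy": -3.4,"dz": -3.6,"turn": 0},{"dx": -1.2,"dy": -9.5,"dz": -10.2,"turn": 0},{"dx": -2.0,"dy": -15.6,"dz": -16.7,"turn": 0},{"dx": -2.8,"dy": -21.8,"dz": -23.3,"turn": 0},{"dx": -3.6,"dy": -27.9,"dz": -29.8,"turn": 0},{"dx": -4.4,"dy": -34.0,"dz": -36.4,"turn": 0},{"dx": -5.2,"dy": -40.1,"dz": -42.9,"turn": 0},{"dx": -6.0,"dy": -46.2,"dz": -49.5,"turn": 0},{"dx": -6.8,"dy": -52.4,"dz": -56.0,"turn": 0},{"dx": -7.6,"dy": -58.5,"dz": -62.6,"turn": 0},{"dx": -8.4,"dy": -64.6,"dz": -69.1,"turn": 0},{"dx": -9.1,"dy": -70.7,"dz": -75.7,"turn": 0}]}}

```text
t: 25.77
position: [0.5131, -0.0194, 0.1674]
tool_rot: [-0.161, 1.168, -2.692]
wrist_force: [0.9, -3.5, 5.4]
width: 0.0235
```

```bash
python3 st.py; python3 - <<'E'
from sc import *
print(topress(tip(.0575)), tip(.0575,1)[2],tip(.0575,-1)[2])
from h import *
for n in ('scene',):
  c=shot(n,n+'12.png'); np.savez(n+'12.npz',**{k:c[k] for k in('pixels','K','k1','pose')})
from z import *
zoom('scene12.npz',230,120,120,110,6,'s12z.png')
E
```

```text
t 25.767 pos [ 0.5131 -0.0194  0.1674] w 0.0235
j [ 0.3559  0.4663  1.978  -0.8899  1.0512  2.2918] F [ 0.95 -3.48  5.4 ] M [-1.41 -0.16 -0.03]
X [-0.9735 -0.2277  0.0196] Y [ 0.1413 -0.667  -0.7316] Z [ 0.1797 -0.7094  0.6815]
[-0.06429312 -0.03801061  0.11870177] 0.1187653307436712 0.11863820332719964
```

View pics/s12z.png

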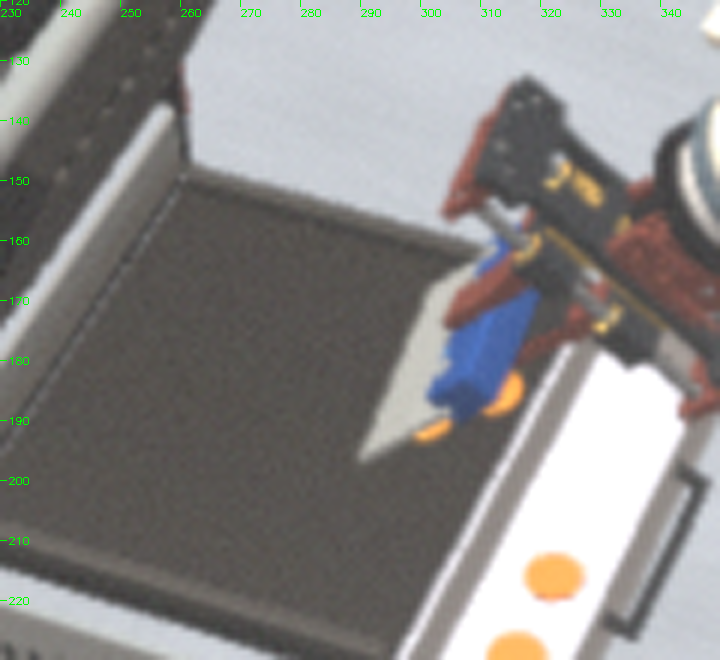

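Two chips are in the tray and none remain behind the blade. Finishing the stroke.

{"method": "servo_tool", "body": {"rows": [{"dx": -0.4,"dy": -3.4,"dz": -3.6,"turn": 0},{"dx": -1.2,"dy": -9.5,"dz": -10.2,"turn": 0},{"dx": -2.0,"dy": -15.6,"dz": -16.7,"turn": 0},{"dx": -2.8,"dy": -21.8,"dz": -23.3,"turn": 0},{"dx": -3.6,"dy": -27.9,"dz": -29.8,"turn": 0},{"dx": -4.4,"dy": -34.0,"dz": -36.4,"turn": 0},{"dx": -5.2,"dy": -40.1,"dz": -42.9,"turn": 0},{"dx": -6.0,"dy": -46.2,"dz": -49.5,"turn": 0},{"dx": -6.8,"dy": -52.4,"dz": -56.0,"turn": 0},{"dx": -7.6,"dy": -58.5,"dz": -62.6,"turn": 0},{"dx": -7.6,"dy": -58.5,"dz": -62.6,"turn": 0}]}}

```text
t: 26.73
position: [0.5011, 0.0673, 0.1663]
tool_rot: [-0.162, 1.172, -2.689]
wrist_force: [-0.1, 0.7, -1.7]
width: 0.0235
```

```bash
python3 st.py; python3 - <<'E'
from sc import *
print(topress(tip(.0575)), tip(.0575,1)[2],tip(.0575,-1)[2])
from plan import *
p,M,s=pose()
rows([(p+[0,.0,.06],0),((.50,.30,.42),0)],step=35,settle=0)
E
```

```text
t 26.733 pos [0.5011 0.0673 0.1663] w 0.0235
j [ 0.516   0.4963  1.9188 -0.7912  1.145   2.3445] F [-0.07  0.72 -1.67] M [0.45 0.28 0.  ]
X [-0.9733 -0.2289  0.0189] Y [ 0.1419 -0.6641 -0.734 ] Z [ 0.1805 -0.7117  0.6788]
[-0.15201212 -0.03765419  0.11747145] 0.11748697067795624 0.11745592011478595
11
[{"dx": 1, "dy": -22, "dz": 20, "turn": 0.0}, {"dx": 1, "dy": -44, "dz": 41, "turn": 0.0}, {"dx": -4, "dy": -77, "dz": 37, "turn": 0.0}, {"dx": -10, "dy": -110, "dz": 33, "turn": 0.0}, {"dx": -15, "dy": -143, "dz": 29, "turn": 0.0}, {"dx": -20, "dy": -176, "dz": 25, "turn": 0.0}, {"dx": -26, "dy": -209, "dz": 22, "turn": 0.0}, {"dx": -31, "dy": -242, "dz": 18, "turn": 0.0}, {"dx": -37, "dy": -275, "dz": 14, "turn": 0.0}, {"dx": -42, "dy": -308, "dz": 10, "turn": 0.0}, {"dx": -47, "dy": -341, "dz": 6, "turn": 0.0}]
```

{"method": "servo_tool", "body": {"rows": [{"dx": 1,"dy": -22,"dz": 20,"turn": 0},{"dx": 1,"dy": -44,"dz": 41,"turn": 0},{"dx": -4,"dy": -77,"dz": 37,"turn": 0},{"dx": -10,"dy": -110,"dz": 33,"turn": 0},{"dx": -15,"dy": -143,"dz": 29,"turn": -0.12},{"dx": -20,"dy": -176,"dz": 25,"turn": -0.24},{"dx": -26,"dy": -209,"dz": 22,"turn": -0.36},{"dx": -31,"dy": -242,"dz": 18,"turn": -0.48},{"dx": -37,"dy": -275,"dz": 14,"turn": -0.6},{"dx": -42,"dy": -308,"dz": 10,"turn": -0.72}]}}

```text
t: 27.57
position: [0.5, 0.274, 0.3991]
tool_rot: [-1.028, 0.918, -2.283]
wrist_force: [0.9, 0.4, -1.9]
width: 0.0236
```

```bash
python3 st.py; python3 - <<'E'
from h import *
for n in ('scene','top'):
  c=shot(n,n+'13.png'); np.savez(n+'13.npz',**{k:c[k] for k in('pixels','K','k1','pose')})
from z import *
zoom('scene13.npz',200,90,160,150,5,'s13z.png')
zoom('top13.npz',285,130,130,120,5,'t13z.png')
from plan import *
rows([((.2,.50,.45),-1.4),((-.12,.60,.46),-2.3)],step=40,tstep=.123,settle=0)
E
```

```text
t 27.567 pos [0.5    0.274  0.3991] w 0.0236
j [ 0.7926  0.3949  1.4504 -0.6123  1.7339  1.4358] F [ 0.86  0.44 -1.92] M [ 0.51  0.23 -0.02]
X [-0.6084 -0.6423  0.4662] Y [ 0.1405 -0.6653 -0.7332] Z [ 0.7811 -0.3805  0.495 ]
21
[{"dx": 5, "dy": -19, "dz": -25, "turn": -0.12}, {"dx": 10, "dy": -38, "dz": -49, "turn": -0.23}, {"dx": 16, "dy": -57, "dz": -74, "turn": -0.35}, {"dx": 21, "dy": -76, "dz": -98, "turn": -0.47}, {"dx": 26, "dy": -95, "dz": -123, "turn": -0.58}, {"dx": 31, "dy": -114, "dz": -148, "turn": -0.7}, {"dx": 36, "dy": -133, "dz": -172, "turn": -0.82}, {"dx": 42, "dy": -152, "dz": -197, "turn": -0.93}, {"dx": 47, "dy": -171, "dz": -222, "turn": -1.05}, {"dx": 52, "dy": -190, "dz": -246, "turn": -1.17}, {"dx": 57, "dy": -209, "dz": -271, "turn": -1.28}, {"dx": 63, "dy": -228, "dz": -295, "turn": -1.4}, {"dx": 78, "dy": -241, "dz": -327, "turn": -1.5}, {"dx": 93, "dy": -254, "dz": -358, "turn": -1.6}, {"dx": 108, "dy": -268, "dz": -389, "turn": -1.7}, {"dx": 123, "dy": -281, "dz": -421, "turn": -1.8}, {"dx": 138, "dy": -295, "dz": -452, "turn": -1.9}, {"dx": 153, "dy": -308, "dz": -484, "turn": -2.0}, {"dx": 168, "dy": -321, "dz": -515, "turn": -2.1}, {"dx": 183, "dy": -335, "dz": -546, "turn": -2.2}, {"dx": 198, "dy": -348, "dz": -578, "turn": -2.3}]
```

View pics/s13z.png

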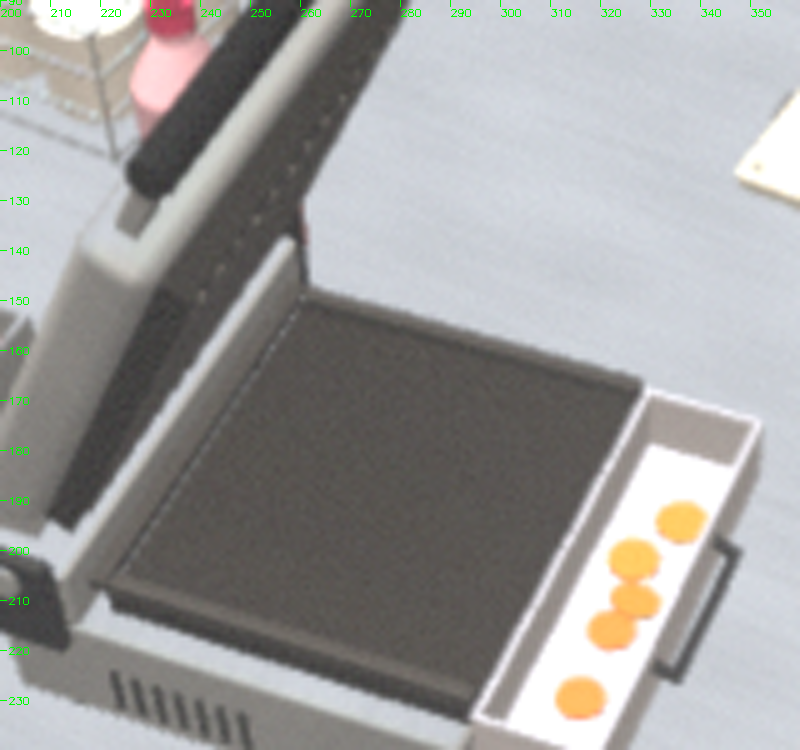

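View pics/t13z.png

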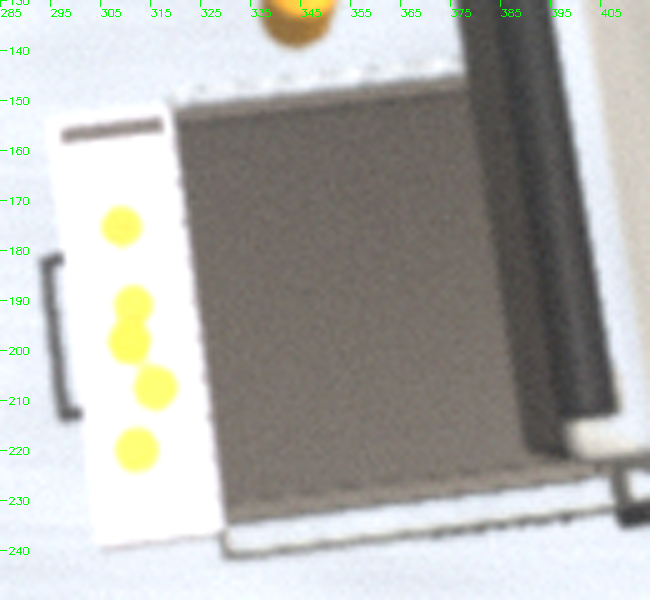

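{"method": "servo_tool", "body": {"rows": [{"dx": 5,"dy": -19,"dz": -25,"turn": -0.12},{"dx": 10,"dy": -38,"dz": -49,"turn": -0.23},{"dx": 16,"dy": -57,"dz": -74,"turn": -0.35},{"dx": 21,"dy": -76,"dz": -98,"turn": -0.47},{"dx": 26,"dy": -95,"dz": -123,"turn": -0.58},{"dx": 31,"dy": -114,"dz": -148,"turn": -0.7},{"dx": 36,"dy": -133,"dz": -172,"turn": -0.82},{"dx": 42,"dy": -152,"dz": -197,"turn": -0.93},{"dx": 47,"dy": -171,"dz": -222,"turn": -1.05},{"dx": 52,"dy": -190,"dz": -246,"turn": -1.17},{"dx": 57,"dy": -209,"dz": -271,"turn": -1.28},{"dx": 63,"dy": -228,"dz": -295,"turn": -1.4}]}}

```text
t: 28.67
position: [0.1995, 0.4977, 0.4464]
tool_rot: [-2.086, 0.266, -1.005]
wrist_force: [0.3, -0.3, -2.0]
width: 0.0236
```

```bash
python3 st.py; python3 - <<'E'
from plan import *
rows([((-.14,.60,.46),-.9)],step=40,tstep=.123,settle=1)
E
```

```text
t 28.667 pos [0.1995 0.4977 0.4464] w 0.0236
j [ 1.3362  0.4631  1.2453 -0.3458  2.1062  0.4735] F [ 0.33 -0.3  -1.96] M [0.46 0.14 0.02]
X [ 0.664  -0.4847  0.5694] Y [ 0.1403 -0.6672 -0.7316] Z [ 0.7345  0.5656 -0.375 ]
10
[{"dx": -30, "dy": -14, "dz": -22, "turn": -0.1}, {"dx": -59, "dy": -28, "dz": -44, "turn": -0.2}, {"dx": -89, "dy": -42, "dz": -66, "turn": -0.3}, {"dx": -119, "dy": -56, "dz": -87, "turn": -0.4}, {"dx": -148, "dy": -70, "dz": -109, "turn": -0.5}, {"dx": -178, "dy": -84, "dz": -131, "turn": -0.6}, {"dx": -208, "dy": -98, "dz": -153, "turn": -0.7}, {"dx": -238, "dy": -112, "dz": -175, "turn": -0.8}, {"dx": -267, "dy": -126, "dz": -197, "turn": -0.9}, {"dx": -267, "dy": -126, "dz": -197, "turn": -0.9}]
```

{"method": "servo_tool", "body": {"rows": [{"dx": -30,"dy": -14,"dz": -22,"turn": -0.11},{"dx": -59,"dy": -28,"dz": -44,"turn": -0.22},{"dx": -89,"dy": -42,"dz": -66,"turn": -0.33},{"dx": -119,"dy": -56,"dz": -87,"turn": -0.44},{"dx": -148,"dy": -70,"dz": -109,"turn": -0.55},{"dx": -178,"dy": -84,"dz": -131,"turn": -0.66},{"dx": -208,"dy": -98,"dz": -153,"turn": -0.77},{"dx": -238,"dy": -112,"dz": -175,"turn": -0.88},{"dx": -267,"dy": -126,"dz": -197,"turn": -0.99},{"dx": -267,"dy": -126,"dz": -197,"turn": -0.99}]}}

```text
t: 29.5
position: [-0.1446, 0.6008, 0.4583]
tool_rot: [-2.31, -0.247, 0.11]
wrist_force: [0.5, 1.2, -1.3]
width: 0.0233
```

```bash
python3 st.py
```

```text
t 29.5 pos [-0.1446  0.6008  0.4583] w 0.0233
j [1.7864e+00 6.5600e-01 9.0720e-01 3.6000e-03 2.3285e+00 2.1000e-03] F [ 0.46  1.23 -1.26] M [ 0.61  0.04 -0.01]
X [ 0.9772  0.2124 -0.0021] Y [ 0.1433 -0.6665 -0.7316] Z [-0.1568  0.7146 -0.6817]
```

{"method": "servo_tool", "body": {"rows": [{"dx": 0,"dy": -27,"dz": 29,"turn": 0},{"dx": 0,"dy": -54,"dz": 58,"turn": 0},{"dx": 0,"dy": -80,"dz": 90,"turn": 0}]}}

```text
t: 29.75
position: [-0.1617, 0.711, 0.4586]
tool_rot: [-2.31, -0.239, 0.098]
wrist_force: [-0.5, 1.8, -0.4]
width: 0.0235
```

{"method": "servo_tool", "body": {"rows": [{"dx": 0,"dy": -340,"dz": 370,"turn": 0}]}}

```text
t: 29.83
position: [-0.1669, 0.7375, 0.4542]
tool_rot: [-2.301, -0.237, 0.099]
wrist_force: [-0.9, 2.2, -0.5]
width: 0.024
```

{"method": "servo_tool", "body": {"rows": [{"dx": 0,"dy": -340,"dz": 370,"turn": 0}]}}

```text
t: 29.92
position: [-0.17, 0.7544, 0.4467]
tool_rot: [-2.296, -0.236, 0.099]
wrist_force: [-11.9, 51.2, 24.3]
width: 0.0239
```

{"method": "servo_tool", "body": {"rows": [{"dx": 0,"dy": -340,"dz": 370,"turn": 0}]}}

```text
t: 30.0
position: [-0.1697, 0.7561, 0.4302]
tool_rot: [-2.319, -0.238, 0.097]
wrist_force: [-0.4, -0.5, -5.5]
width: 0.0235
```

```bash
python3 st.py
```

```text
t 30.0 pos [-0.1697  0.7561  0.4302] w 0.0235
j [ 1.7765e+00  1.1171e+00  9.9000e-02 -1.7000e-03  2.6840e+00  3.0000e-03] F [-0.39 -0.55 -5.5 ] M [ 0.61  0.15 -0.03]
X [0.9795 0.2016 0.0037] Y [ 0.1413 -0.6732 -0.7258] Z [-0.1439  0.7114 -0.6879]
```

```bash
python3 - <<'E'
from h import *
for n in ('scene','top'):
  c=shot(n,n+'14.png'); np.savez(n+'14.npz',**{k:c[k] for k in('pixels','K','k1','pose')})
s=r.get_state(); print(s['joint_pos'],s['wrist_force'],s['t'])
E
```

```text
[ 1.77654039e+00  1.11018347e+00  9.20273853e-02 -1.61816523e-03
  2.68771322e+00  2.27785746e-03] [-0.66586413  0.46840121 -1.46449372] 30.1
```

View pics/scene14.png

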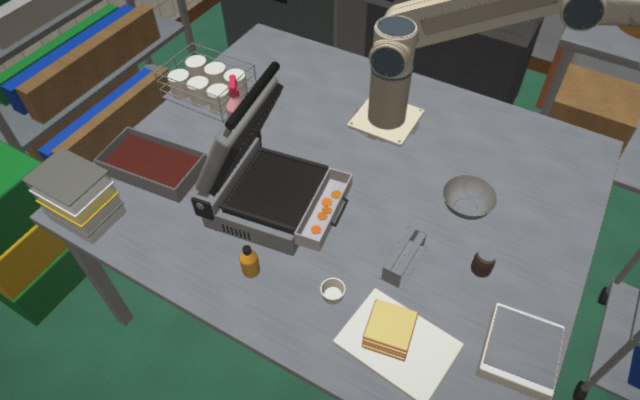

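View pics/top14.png

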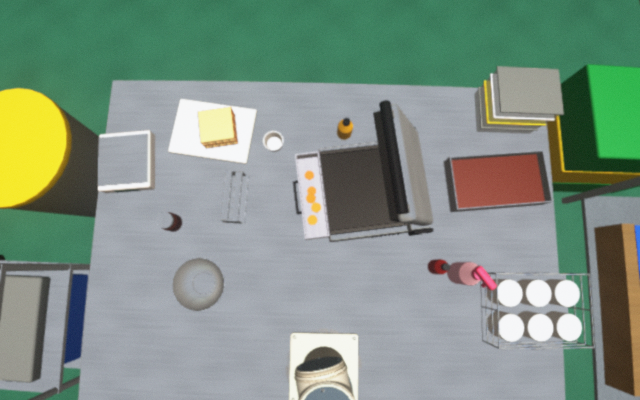

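```bash
python3 - <<'E'
from geo import *
S=Cam('scene14.npz');T=Cam('top14.npz')
for px in [(45,275),(45,380),(85,265),(75,360)]:
  for z in (.3,0,-.3,-.6):
    w=T.atz(px,z); print(px,z,w.round(2),S.proj(w).round(0))
print(T.atz((95,330),0),T.atz((80,399),0))
E
```

```text
(45, 275) 0.3 [0.28 0.73 0.3 ] [[610. 190.]]
(45, 275) 0 [0.27 0.95 0.  ] [[644. 283.]]
(45, 275) -0.3 [ 0.25  1.17 -0.3 ] [[670. 355.]]
(45, 275) -0.6 [ 0.24  1.39 -0.6 ] [[690. 413.]]
(45, 380) 0.3 [0.02 0.71 0.3 ] [[615. 125.]]
(45, 380) 0 [-0.07  0.91  0.  ] [[647. 199.]]
(45, 380) -0.3 [-0.17  1.12 -0.3 ] [[671. 254.]]
(45, 380) -0.6 [-0.27  1.33 -0.6 ] [[689. 298.]]
(85, 265) 0.3 [0.31 0.63 0.3 ] [[565. 182.]]
(85, 265) 0 [0.31 0.81 0.  ] [[593. 273.]]
(85, 265) -0.3 [ 0.3  1.  -0.3] [[614. 344.]]
(85, 265) -0.6 [ 0.29  1.18 -0.6 ] [[630. 400.]]
(75, 360) 0.3 [0.07 0.63 0.3 ] [[585. 127.]]
(75, 360) 0 [-0.01  0.82  0.  ] [[613. 201.]]
(75, 360) -0.3 [-0.08  1.   -0.3 ] [[634. 258.]]
(75, 360) -0.6 [-0.16  1.19 -0.6 ] [[650. 303.]]
[0.09426502 0.7553555  0.        ] [-0.12741631  0.78809777  0.        ]
```

```bash
python3 st.py; python3 - <<'E'
from plan import *
rows([((-.15,.66,.36),0),((-.145,.64,.23),0)],step=25,settle=1)
E
```

```text
t 30.1 pos [-0.1696  0.7553  0.4382] w 0.0236
j [ 1.7765e+00  1.1102e+00  9.2000e-02 -1.6000e-03  2.6877e+00  2.3000e-03] F [-0.67  0.47 -1.46] M [0.46 0.12 0.06]
X [0.9794 0.2021 0.0031] Y [ 0.1397 -0.6659 -0.7328] Z [-0.1461  0.7181 -0.6804]
12
[{"dx": 0, "dy": 25, "dz": -4, "turn": 0.0}, {"dx": 0, "dy": 49, "dz": -7, "turn": 0.0}, {"dx": 0, "dy": 74, "dz": -11, "turn": 0.0}, {"dx": 0, "dy": 99, "dz": -14, "turn": 0.0}, {"dx": 0, "dy": 123, "dz": -18, "turn": 0.0}, {"dx": 0, "dy": 142, "dz": -6, "turn": 0.0}, {"dx": 0, "dy": 160, "dz": 6, "turn": 0.0}, {"dx": 0, "dy": 178, "dz": 19, "turn": 0.0}, {"dx": 0, "dy": 196, "dz": 31, "turn": 0.0}, {"dx": 0, "dy": 215, "dz": 43, "turn": 0.0}, {"dx": 0, "dy": 233, "dz": 55, "turn": 0.0}, {"dx": 0, "dy": 233, "dz": 55, "turn": 0.0}]
```

{"method": "servo_tool", "body": {"rows": [{"dx": 0,"dy": 8,"dz": -2,"turn": 0},{"dx": 0,"dy": 22,"dz": -4,"turn": 0},{"dx": 0,"dy": 46,"dz": -7,"turn": 0},{"dx": 0,"dy": 74,"dz": -11,"turn": 0},{"dx": 0,"dy": 99,"dz": -14,"turn": 0},{"dx": 0,"dy": 123,"dz": -18,"turn": 0},{"dx": 0,"dy": 148,"dz": -4,"turn": 0},{"dx": 0,"dy": 173,"dz": 15,"turn": 0},{"dx": 0,"dy": 196,"dz": 31,"turn": 0},{"dx": 0,"dy": 215,"dz": 43,"turn": 0},{"dx": 0,"dy": 233,"dz": 55,"turn": 0},{"dx": 0,"dy": 233,"dz": 55,"turn": 0}]}}

```text
t: 31.1
position: [-0.1456, 0.6402, 0.2348]
tool_rot: [-2.299, -0.237, 0.101]
wrist_force: [0.3, -0.5, -3.0]
width: 0.0238
```

```bash
python3 st.py
```

```text
t 31.1 pos [-0.1456  0.6402  0.2348] w 0.0238
j [ 1.7768e+00  8.5510e-01  1.0174e+00 -1.0000e-03  2.0076e+00  2.5000e-03] F [ 0.29 -0.54 -3.01] M [0.55 0.08 0.01]
X [0.9792 0.2031 0.0026] Y [ 0.1386 -0.6587 -0.7395] Z [-0.1484  0.7244 -0.6732]
```

{"method": "servo_tool", "body": {"rows": [{"dx": 0,"dy": -27,"dz": 30,"turn": 0},{"dx": 0,"dy": -54,"dz": 59,"turn": 0},{"dx": 0,"dy": -71,"dz": 78,"turn": 0},{"dx": 0,"dy": -81,"dz": 89,"turn": 0},{"dx": 0,"dy": -88,"dz": 96,"turn": 0},{"dx": 0,"dy": -94,"dz": 104,"turn": 0}]}}

```text
t: 31.6
position: [-0.1748, 0.7799, 0.2396]
tool_rot: [-2.292, -0.237, 0.102]
wrist_force: [-0.3, 0.1, -2.4]
width: 0.0236
```

```bash
python3 st.py
```

```text
t 31.6 pos [-0.1748  0.7799  0.2396] w 0.0236
j [ 1.7768e+00  1.1717e+00  3.6560e-01 -1.3000e-03  2.3359e+00  1.7000e-03] F [-0.32  0.09 -2.41] M [ 0.48  0.13 -0.01]
X [0.9791 0.2033 0.0024] Y [ 0.1376 -0.6538 -0.7441] Z [-0.1497  0.7289 -0.6681]
```

{"method": "servo_tool", "body": {"rows": [{"dx": 0,"dy": -5,"dz": 6,"turn": 0},{"dx": 0,"dy": -9,"dz": 11,"turn": 0},{"dx": 0,"dy": -13,"dz": 16,"turn": 0},{"dx": 0,"dy": -17,"dz": 21,"turn": 0},{"dx": 0,"dy": -21,"dz": 26,"turn": 0}]}}

```text
t: 32.02
position: [-0.1805, 0.8074, 0.2366]
tool_rot: [-2.296, -0.237, 0.102]
wrist_force: [1.2, 0.5, 6.1]
width: 0.0236
```

{"method": "servo_tool", "body": {"rows": [{"dx": 0,"dy": -340,"dz": 370,"turn": 0}]}}

```text
t: 32.1
position: [-0.1812, 0.812, 0.2282]
tool_rot: [-2.279, -0.235, 0.104]
wrist_force: [-0.1, -0.8, -2.1]
width: 0.0239
```

```bash
python3 st.py
```

```text
t 32.1 pos [-0.1812  0.812   0.2282] w 0.0239
j [ 1.7764e+00  1.3133e+00  8.7500e-02 -1.5000e-03  2.4586e+00  8.0000e-04] F [-0.13 -0.76 -2.13] M [0.61 0.18 0.07]
X [0.9791 0.2033 0.002 ] Y [ 0.1352 -0.6437 -0.7532] Z [-0.1518  0.7378 -0.6577]
```

{"method": "servo_tool", "body": {"rows": [{"dx": 0,"dy": -400,"dz": 320,"turn": 0}]}}

```text
t: 32.18
position: [-0.1818, 0.8171, 0.2291]
tool_rot: [-2.254, -0.232, 0.107]
wrist_force: [0.1, -0.1, -1.5]
width: 0.0242
```

{"method": "servo_tool", "body": {"rows": [{"dx": 0,"dy": -400,"dz": 320,"turn": 0}]}}

```text
t: 32.27
position: [-0.1822, 0.8211, 0.2331]
tool_rot: [-2.232, -0.23, 0.109]
wrist_force: [0.0, -0.1, -0.9]
width: 0.0238
```

{"method": "servo_tool", "body": {"rows": [{"dx": 0,"dy": -400,"dz": 320,"turn": 0}]}}

```text
t: 32.35
position: [-0.1827, 0.8251, 0.2365]
tool_rot: [-2.211, -0.227, 0.112]
wrist_force: [0.6, 0.0, -1.2]
width: 0.0238
```

{"method": "servo_tool", "body": {"rows": [{"dx": 0,"dy": -400,"dz": 320,"turn": 0}]}}

```text
t: 32.43
position: [-0.1832, 0.829, 0.2398]
tool_rot: [-2.191, -0.225, 0.114]
wrist_force: [-0.5, -0.4, -0.9]
width: 0.0239
```

```bash
python3 st.py
```

```text
t 32.433 pos [-0.1832  0.829   0.2398] w 0.0239
j [ 1.7746e+00  1.2862e+00  8.6100e-02 -1.3000e-03  2.3984e+00 -1.1000e-03] F [-0.49 -0.38 -0.92] M [ 0.45  0.09 -0.05]
X [9.792e-01 2.030e-01 6.000e-04] Y [ 0.1199 -0.5761 -0.8085] Z [-0.1638  0.7918 -0.5884]
```

{"method": "servo_tool", "body": {"rows": [{"dx": 0,"dy": -340,"dz": 340,"turn": 0}]}}

```text
t: 32.52
position: [-0.1838, 0.8337, 0.2399]
tool_rot: [-2.169, -0.223, 0.116]
wrist_force: [0.0, 0.9, -1.4]
width: 0.0237
```

{"method": "servo_tool", "body": {"rows": [{"dx": 0,"dy": -340,"dz": 340,"turn": 0}]}}

```text
t: 32.6
position: [-0.1845, 0.8385, 0.239]
tool_rot: [-2.149, -0.22, 0.118]
wrist_force: [0.0, 0.4, -2.5]
width: 0.0235
```

{"method": "servo_tool", "body": {"rows": [{"dx": 0,"dy": -340,"dz": 360,"turn": 0}]}}

```text
t: 32.68
position: [-0.1851, 0.8435, 0.2383]
tool_rot: [-2.128, -0.218, 0.12]
wrist_force: [0.3, 0.8, -1.2]
width: 0.024
```

{"method": "servo_tool", "body": {"rows": [{"dx": 0,"dy": -320,"dz": 380,"turn": 0}]}}

```text
t: 32.77
position: [-0.1859, 0.8488, 0.2367]
tool_rot: [-2.106, -0.215, 0.122]
wrist_force: [-0.5, 0.3, -1.2]
width: 0.0239
```

{"method": "servo_tool", "body": {"rows": [{"dx": 0,"dy": -300,"dz": 380,"turn": 0}]}}

```text
t: 32.85
position: [-0.1868, 0.8545, 0.2343]
tool_rot: [-2.084, -0.213, 0.124]
wrist_force: [-0.7, -1.0, -1.8]
width: 0.0236
```

{"method": "servo_tool", "body": {"rows": [{"dx": 0,"dy": -300,"dz": 400,"turn": 0}]}}

```text
t: 32.93
position: [-0.1876, 0.8603, 0.232]
tool_rot: [-2.062, -0.21, 0.126]
wrist_force: [-0.5, 0.2, -0.7]
width: 0.0239
```

{"method": "servo_tool", "body": {"rows": [{"dx": 0,"dy": -290,"dz": 400,"turn": 0}]}}

```text
t: 33.02
position: [-0.1885, 0.8662, 0.2301]
tool_rot: [-2.039, -0.207, 0.128]
wrist_force: [0.8, 0.7, -2.4]
width: 0.0237
```

{"method": "servo_tool", "body": {"rows": [{"dx": 0,"dy": -280,"dz": 400,"turn": 0}]}}

```text
t: 33.1
position: [-0.1894, 0.8722, 0.2285]
tool_rot: [-2.016, -0.205, 0.13]
wrist_force: [0.8, 0.9, -2.3]
width: 0.0238
```

{"method": "servo_tool", "body": {"rows": [{"dx": 0,"dy": -270,"dz": 400,"turn": 0}]}}

```text
t: 33.18
position: [-0.1904, 0.8783, 0.2274]
tool_rot: [-1.993, -0.202, 0.132]
wrist_force: [0.3, 0.0, -0.8]
width: 0.0237
```

{"method": "servo_tool", "body": {"rows": [{"dx": 0,"dy": -260,"dz": 400,"turn": 0}]}}

```text
t: 33.27
position: [-0.1914, 0.8847, 0.2265]
tool_rot: [-1.969, -0.199, 0.134]
wrist_force: [0.5, -0.3, -1.2]
width: 0.0236
```

```bash
python3 st.py
```

```text
t 33.267 pos [-0.1914  0.8847  0.2265] w 0.0236
j [ 1.7706e+00  1.2655e+00  8.7000e-02  5.0000e-04  2.1948e+00 -3.6000e-03] F [ 0.48 -0.25 -1.25] M [0.35 0.04 0.03]
X [ 0.9794  0.2018 -0.0019] Y [ 0.0779 -0.3869 -0.9188] Z [-0.1861  0.8998 -0.3946]
```

{"method": "servo_tool", "body": {"rows": [{"dx": 0,"dy": -250,"dz": 400,"turn": 0}]}}

```text
t: 33.35
position: [-0.1924, 0.8911, 0.2258]
tool_rot: [-1.945, -0.197, 0.136]
wrist_force: [0.5, -0.7, -1.9]
width: 0.0235
```

{"method": "servo_tool", "body": {"rows": [{"dx": 0,"dy": -240,"dz": 400,"turn": 0}]}}

```text
t: 33.43
position: [-0.1935, 0.8977, 0.2254]
tool_rot: [-1.92, -0.194, 0.138]
wrist_force: [-0.3, 0.1, -2.3]
width: 0.0235
```

{"method": "servo_tool", "body": {"rows": [{"dx": 0,"dy": -230,"dz": 400,"turn": 0}]}}

```text
t: 33.52
position: [-0.1946, 0.9044, 0.2251]
tool_rot: [-1.896, -0.191, 0.14]
wrist_force: [-0.3, -0.2, -1.7]
width: 0.0238
```

{"method": "servo_tool", "body": {"rows": [{"dx": 0,"dy": -220,"dz": 400,"turn": 0}]}}

```text
t: 33.6
position: [-0.1957, 0.9111, 0.2249]
tool_rot: [-1.871, -0.189, 0.142]
wrist_force: [-0.1, -0.4, -1.4]
width: 0.0237
```

{"method": "servo_tool", "body": {"rows": [{"dx": 0,"dy": -210,"dz": 400,"turn": 0}]}}

```text
t: 33.68
position: [-0.1969, 0.918, 0.225]
tool_rot: [-1.846, -0.186, 0.144]
wrist_force: [-0.3, -0.4, -1.4]
width: 0.0236
```

{"method": "servo_tool", "body": {"rows": [{"dx": 0,"dy": -200,"dz": 400,"turn": 0}]}}

```text
t: 33.77
position: [-0.1981, 0.9251, 0.2252]
tool_rot: [-1.82, -0.183, 0.146]
wrist_force: [0.3, 0.3, -0.6]
width: 0.0237
```

{"method": "servo_tool", "body": {"rows": [{"dx": 0,"dy": -190,"dz": 400,"turn": 0}]}}

```text
t: 33.85
position: [-0.1993, 0.9322, 0.2256]
tool_rot: [-1.795, -0.18, 0.148]
wrist_force: [-0.4, 0.2, -2.3]
width: 0.0236
```

{"method": "servo_tool", "body": {"rows": [{"dx": 0,"dy": -180,"dz": 400,"turn": 0}]}}

```text
t: 33.93
position: [-0.2006, 0.9394, 0.2261]
tool_rot: [-1.769, -0.177, 0.149]
wrist_force: [0.7, -0.4, -2.0]
width: 0.0242
```

{"method": "servo_tool", "body": {"rows": [{"dx": 0,"dy": -170,"dz": 400,"turn": 0}]}}

```text
t: 34.02
position: [-0.2018, 0.9467, 0.2268]
tool_rot: [-1.744, -0.175, 0.151]
wrist_force: [0.1, -0.5, -0.4]
width: 0.0239
```

{"method": "servo_tool", "body": {"rows": [{"dx": 0,"dy": -160,"dz": 400,"turn": 0}]}}

```text
t: 34.1
position: [-0.2031, 0.9541, 0.2277]
tool_rot: [-1.718, -0.172, 0.153]
wrist_force: [-0.4, -0.4, -2.0]
width: 0.0237
```

{"method": "servo_tool", "body": {"rows": [{"dx": 0,"dy": -150,"dz": 400,"turn": 0}]}}

```text
t: 34.18
position: [-0.2045, 0.9616, 0.2287]
tool_rot: [-1.691, -0.169, 0.155]
wrist_force: [-1.4, 0.4, -2.3]
width: 0.0235
```

{"method": "servo_tool", "body": {"rows": [{"dx": 0,"dy": -140,"dz": 400,"turn": 0}]}}

```text
t: 34.27
position: [-0.2058, 0.9691, 0.2298]
tool_rot: [-1.665, -0.166, 0.156]
wrist_force: [0.5, -0.2, -1.2]
width: 0.0238
```

```bash
python3 st.py
```

```text
t 34.267 pos [-0.2058  0.9691  0.2298] w 0.0238
j [ 1.7669  1.2392  0.0871  0.0037  1.9156 -0.0055] F [ 0.54 -0.2  -1.25] M [ 0.1   0.01 -0.  ]
X [ 0.9796  0.2011 -0.0042] Y [ 0.0161 -0.099  -0.995 ] Z [-0.2005  0.9745 -0.1002]
```

{"method": "servo_tool", "body": {"rows": [{"dx": 0,"dy": -130,"dz": 400,"turn": 0}]}}

```text
t: 34.35
position: [-0.2072, 0.9767, 0.2311]
tool_rot: [-1.639, -0.163, 0.158]
wrist_force: [0.3, 0.4, -2.1]
width: 0.0236
```

{"method": "servo_tool", "body": {"rows": [{"dx": 0,"dy": -130,"dz": 400,"turn": 0}]}}

```text
t: 34.43
position: [-0.2085, 0.9842, 0.233]
tool_rot: [-1.613, -0.16, 0.16]
wrist_force: [-0.2, 0.3, -1.1]
width: 0.0239
```

{"method": "servo_tool", "body": {"rows": [{"dx": 0,"dy": -130,"dz": 400,"turn": 0}]}}

```text
t: 34.52
position: [-0.2098, 0.9915, 0.2362]
tool_rot: [-1.586, -0.158, 0.161]
wrist_force: [0.5, -0.5, -1.9]
width: 0.0237
```

{"method": "servo_tool", "body": {"rows": [{"dx": 0,"dy": 0,"dz": 0,"turn": 0},{"dx": 0,"dy": 0,"dz": 0,"turn": 0}]}}

```text
t: 34.68
position: [-0.2096, 0.991, 0.2372]
tool_rot: [-1.587, -0.158, 0.161]
wrist_force: [0.5, 0.5, -3.0]
width: 0.0239
```

```bash
python3 st.py
```

```text
t 34.683 pos [-0.2096  0.991   0.2372] w 0.0239
j [ 1.7662  1.2307  0.0867  0.0046  1.8464 -0.0059] F [ 0.46  0.47 -2.95] M [ 0.11 -0.01 -0.04]
X [ 0.9796  0.2011 -0.0046] Y [-0.     -0.0227 -0.9997] Z [-0.2011  0.9793 -0.0222]
```

{"method": "servo_tool", "body": {"rows": [{"dx": 0,"dy": -130,"dz": 400,"turn": 0}]}}

```text
t: 34.77
position: [-0.2109, 0.9976, 0.2392]
tool_rot: [-1.564, -0.155, 0.163]
wrist_force: [0.3, 1.0, -1.4]
width: 0.0235
```

{"method": "servo_tool", "body": {"rows": [{"dx": 0,"dy": 0,"dz": -5,"turn": 0.04},{"dx": 1,"dy": 0,"dz": -15,"turn": 0.08},{"dx": 4,"dy": 0,"dz": -30,"turn": 0.12}]}}

```text
t: 35.02
position: [-0.2016, 0.9695, 0.2391]
tool_rot: [-1.566, -0.059, 0.068]
wrist_force: [-0.4, -0.3, -1.4]
width: 0.0238
```

```bash
python3 st.py; python3 - <<'E'
from plan import *
rows([((.2,.62,.25),.1),((.5337,.3105,.21),.12)],step=41,settle=0)
E
```

```text
t 35.017 pos [-0.2016  0.9695  0.2391] w 0.0238
j [1.7622 1.0866 0.3783 0.005  1.6722 0.1108] F [-0.39 -0.34 -1.37] M [-0.01 -0.04 -0.  ]
X [ 0.9967  0.0811 -0.0055] Y [-0.0058  0.0035 -1.    ] Z [-0.081   0.9967  0.004 ]
25
[{"dx": 29, "dy": -1, "dz": -29, "turn": 0.01}, {"dx": 57, "dy": -2, "dz": -59, "turn": 0.02}, {"dx": 86, "dy": -3, "dz": -88, "turn": 0.02}, {"dx": 114, "dy": -4, "dz": -117, "turn": 0.03}, {"dx": 143, "dy": -6, "dz": -146, "turn": 0.04}, {"dx": 172, "dy": -7, "dz": -176, "turn": 0.05}, {"dx": 200, "dy": -8, "dz": -205, "turn": 0.05}, {"dx": 229, "dy": -9, "dz": -234, "turn": 0.06}, {"dx": 257, "dy": -10, "dz": -264, "turn": 0.07}, {"dx": 286, "dy": -11, "dz": -293, "turn": 0.08}, {"dx": 315, "dy": -12, "dz": -322, "turn": 0.08}, {"dx": 343, "dy": -13, "dz": -352, "turn": 0.09}, {"dx": 372, "dy": -14, "dz": -381, "turn": 0.1}, {"dx": 398, "dy": -11, "dz": -409, "turn": 0.1}, {"dx": 423, "dy": -8, "dz": -437, "turn": 0.1}, {"dx": 449, "dy": -5, "dz": -465, "turn": 0.11}, {"dx": 474, "dy": -2, "dz": -493, "turn": 0.11}, {"dx": 500, "dy": 1, "dz": -521, "turn": 0.11}, {"dx": 526, "dy": 4, "dz": -549, "turn": 0.11}, {"dx": 551, "dy": 7, "dz": -577, "turn": 0.11}, {"dx": 577, "dy": 10, "dz": -605, "turn": 0.11}, {"dx": 603, "dy": 13, "dz": -633, "turn": 0.11}, {"dx": 628, "dy": 16, "dz": -661, "turn": 0.12}, {"dx": 654, "dy": 19, "dz": -689, "turn": 0.12}, {"dx": 680, "dy": 23, "dz": -717, "turn": 0.12}]
```

{"method": "servo_tool", "body": {"rows": [{"dx": 29,"dy": -1,"dz": -29,"turn": 0.01},{"dx": 57,"dy": -2,"dz": -59,"turn": 0.02},{"dx": 86,"dy": -3,"dz": -88,"turn": 0.02},{"dx": 114,"dy": -4,"dz": -117,"turn": 0.03},{"dx": 143,"dy": -6,"dz": -146,"turn": 0.04},{"dx": 172,"dy": -7,"dz": -176,"turn": 0.05},{"dx": 200,"dy": -8,"dz": -205,"turn": 0.05},{"dx": 229,"dy": -9,"dz": -234,"turn": 0.06},{"dx": 257,"dy": -10,"dz": -264,"turn": 0.07},{"dx": 286,"dy": -11,"dz": -293,"turn": 0.08},{"dx": 315,"dy": -12,"dz": -322,"turn": 0.08},{"dx": 343,"dy": -13,"dz": -352,"turn": 0.09}]}}

```text
t: 36.02
position: [0.1713, 0.6459, 0.2513]
tool_rot: [-1.566, 0.009, -0.002]
wrist_force: [0.1, 0.3, -1.9]
width: 0.0234
```

```bash
python3 st.py; python3 - <<'E'
from plan import *
rows([((.5337,.3105,.215),.04)],step=38,settle=1)
E
```

```text
t 36.017 pos [0.1713 0.6459 0.2513] w 0.0234
j [ 1.291   0.457   1.5055  0.0064  1.1758 -0.2749] F [ 0.14  0.29 -1.92] M [ 0.04 -0.04  0.04]
X [ 1.     -0.0073 -0.0048] Y [-0.0047  0.0048 -1.    ] Z [0.0073 1.     0.0047]
15
[{"dx": 26, "dy": 2, "dz": -24, "turn": 0.0}, {"dx": 52, "dy": 5, "dz": -48, "turn": 0.01}, {"dx": 78, "dy": 7, "dz": -71, "turn": 0.01}, {"dx": 104, "dy": 9, "dz": -95, "turn": 0.01}, {"dx": 130, "dy": 12, "dz": -119, "turn": 0.01}, {"dx": 156, "dy": 14, "dz": -143, "turn": 0.02}, {"dx": 182, "dy": 17, "dz": -166, "turn": 0.02}, {"dx": 209, "dy": 19, "dz": -190, "turn": 0.02}, {"dx": 235, "dy": 21, "dz": -214, "turn": 0.03}, {"dx": 261, "dy": 24, "dz": -238, "turn": 0.03}, {"dx": 287, "dy": 26, "dz": -262, "turn": 0.03}, {"dx": 313, "dy": 28, "dz": -285, "turn": 0.03}, {"dx": 339, "dy": 31, "dz": -309, "turn": 0.04}, {"dx": 365, "dy": 33, "dz": -333, "turn": 0.04}, {"dx": 365, "dy": 33, "dz": -333, "turn": 0.04}]
```

{"method": "servo_tool", "body": {"rows": [{"dx": 30,"dy": 2,"dz": -28,"turn": 0},{"dx": 60,"dy": 5,"dz": -55,"turn": 0.01},{"dx": 90,"dy": 7,"dz": -83,"turn": 0.01},{"dx": 121,"dy": 10,"dz": -111,"turn": 0.01},{"dx": 151,"dy": 13,"dz": -138,"turn": 0.02},{"dx": 182,"dy": 17,"dz": -166,"turn": 0.02},{"dx": 212,"dy": 19,"dz": -194,"turn": 0.02},{"dx": 242,"dy": 21,"dz": -221,"turn": 0.03},{"dx": 272,"dy": 24,"dz": -248,"turn": 0.03},{"dx": 302,"dy": 26,"dz": -275,"turn": 0.03},{"dx": 332,"dy": 28,"dz": -303,"turn": 0.03},{"dx": 362,"dy": 31,"dz": -332,"turn": 0.03}]}}

```text
t: 37.02
position: [0.531, 0.3113, 0.2176]
tool_rot: [-1.567, 0.032, -0.027]
wrist_force: [0.6, 0.9, -1.7]
width: 0.0238
```

{"method": "servo_tool", "body": {"rows": [{"dx": 2,"dy": 2,"dz": -2,"turn": 0},{"dx": 2,"dy": 2,"dz": -2,"turn": 0},{"dx": 2,"dy": 2,"dz": -2,"turn": 0}]}}

```text
t: 37.27
position: [0.531, 0.3104, 0.2149]
tool_rot: [-1.567, 0.034, -0.026]
wrist_force: [-0.5, -0.3, -1.4]
width: 0.0237
```

```bash
python3 st.py; python3 - <<'E'
from h import *
for n in ('scene','wrist','top'):
  c=shot(n,n+'15.png'); np.savez(n+'15.npz',**{k:c[k] for k in('pixels','K','k1','pose')})
from z import *
zoom('scene15.npz',350,190,100,100,6,'s15z.png')
zoom('wrist15.npz',265,90,110,170,4,'w15z.png')
E
```

```text
t 37.267 pos [0.531  0.3104 0.2149] w 0.0237
j [ 0.5069  0.4186  1.657   0.0062  1.069  -1.0283] F [-0.53 -0.32 -1.36] M [0.   0.06 0.04]
X [ 0.9992 -0.0386 -0.0054] Y [-0.0053  0.0033 -1.    ] Z [0.0386 0.9993 0.0031]
```

View pics/s15z.png

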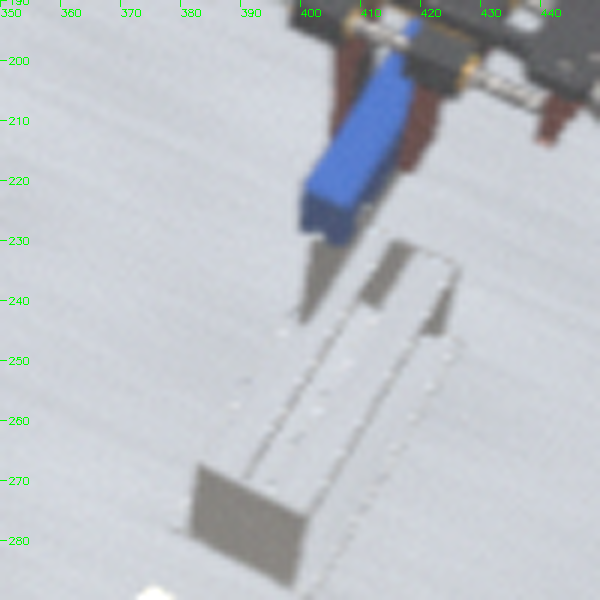

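View pics/wrist15.png

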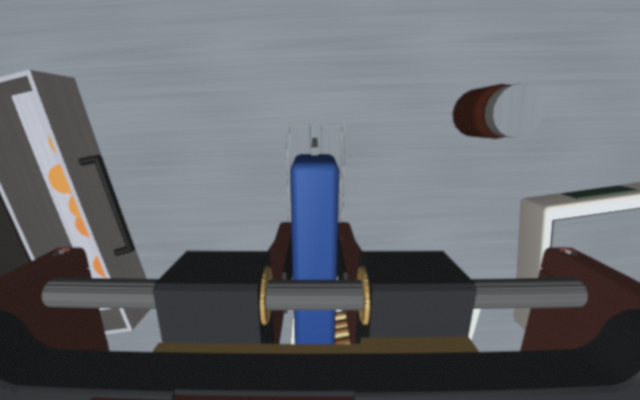

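{"method": "servo_tool", "body": {"rows": [{"dx": 1,"dy": 25,"dz": 0.3,"turn": 0},{"dx": 2,"dy": 48,"dz": 0.3,"turn": 0},{"dx": 2.5,"dy": 64,"dz": 0.3,"turn": 0},{"dx": 2.5,"dy": 70,"dz": 0.3,"turn": 0},{"dx": 2.5,"dy": 70,"dz": 0.3,"turn": 0}]}}

```text
t: 37.83
position: [0.5316, 0.3113, 0.1434]
tool_rot: [-1.569, 0.034, -0.022]
wrist_force: [0.0, -0.0, -1.6]
width: 0.0237
```

```bash
python3 st.py; python3 - <<'E'
from h import *
for n in ('scene','wrist'):
  c=shot(n,n+'16.png'); np.savez(n+'16.npz',**{k:c[k] for k in('pixels','K','k1','pose')})
from z import *
zoom('scene16.npz',360,200,90,100,6,'s16z.png')
zoom('wrist16.npz',265,90,100,110,6,'w16z.png')
E
```

```text
t 37.833 pos [0.5316 0.3113 0.1434] w 0.0237
j [ 0.5079  0.5091  1.6997  0.0063  0.939  -1.0309] F [ 0.02 -0.03 -1.6 ] M [-0.04 -0.02 -0.04]
X [ 0.9993 -0.0357 -0.0079] Y [-0.0079  0.0014 -1.    ] Z [0.0357 0.9994 0.0011]
```

View pics/s16z.png

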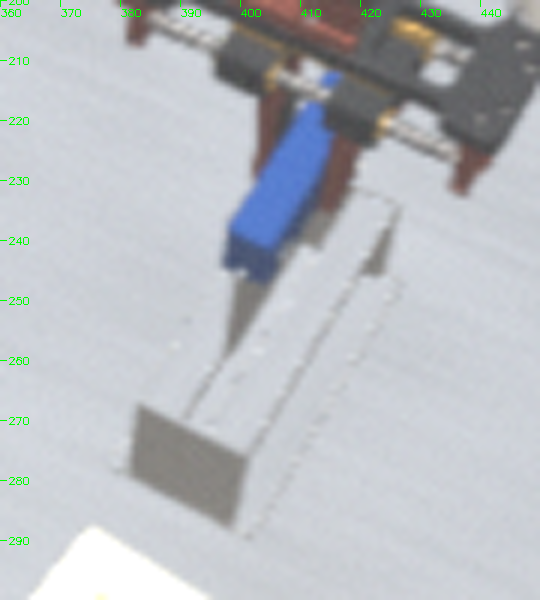

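View pics/w16z.png

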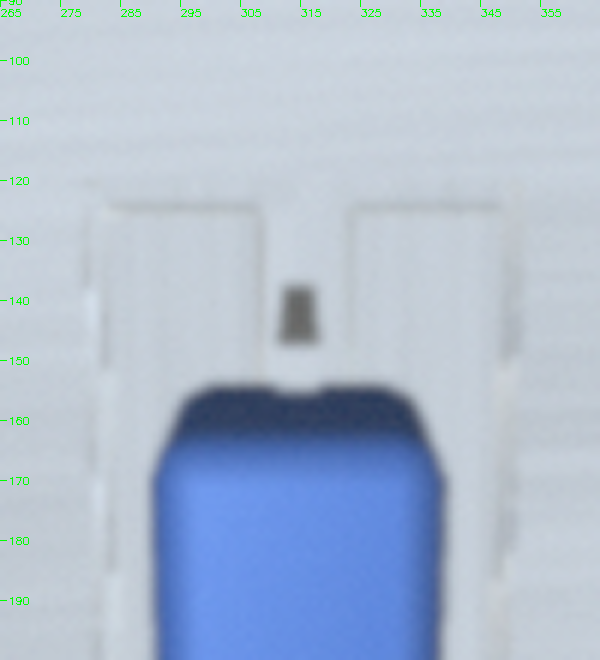

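{"method": "servo_tool", "body": {"rows": [{"dx": 1,"dy": 4,"dz": 1,"turn": 0},{"dx": 2,"dy": 14,"dz": 1,"turn": 0},{"dx": 2,"dy": 26,"dz": 1,"turn": 0},{"dx": 2,"dy": 40,"dz": 1,"turn": 0},{"dx": 2,"dy": 52,"dz": 1,"turn": 0},{"dx": 2,"dy": 60,"dz": 1,"turn": 0},{"dx": 2,"dy": 65,"dz": 1,"turn": 0},{"dx": 2,"dy": 65,"dz": 1,"turn": 0}]}}

```text
t: 38.6
position: [0.5342, 0.3114, 0.0782]
tool_rot: [-1.569, 0.035, -0.024]
wrist_force: [-0.1, -1.3, -1.6]
width: 0.0239
```

```bash
python3 st.py
```

```text
t 38.6 pos [0.5342 0.3114 0.0782] w 0.0239
j [ 0.506   0.6031  1.7214  0.0069  0.8228 -1.0319] F [-0.14 -1.3  -1.63] M [0.   0.03 0.01]
X [ 0.9993 -0.0376 -0.0074] Y [-0.0074  0.0017 -1.    ] Z [0.0376 0.9993 0.0014]
```

Inserted without contact forces. Lower the rest gently.

{"method": "servo_tool", "body": {"rows": [{"dx": 0,"dy": 2,"dz": 0.5,"turn": 0},{"dx": 0,"dy": 3.5,"dz": 0.5,"turn": 0},{"dx": 0,"dy": 4.5,"dz": 0.5,"turn": 0}]}}

```text
t: 38.85
position: [0.5352, 0.3126, 0.0756]
tool_rot: [-1.567, 0.033, -0.026]
wrist_force: [0.1, 0.3, -1.7]
width: 0.0239
```

```bash
python3 st.py
```

```text
t 38.85 pos [0.5352 0.3126 0.0756] w 0.0239
j [ 0.5069  0.6074  1.721   0.0069  0.8157 -1.0312] F [ 0.06  0.26 -1.69] M [-0.04  0.04 -0.03]
X [ 0.9993 -0.0374 -0.0047] Y [-0.0046  0.0032 -1.    ] Z [0.0375 0.9993 0.003 ]
```

{"method": "servo_tool", "body": {"rows": [{"dx": 0,"dy": 1.0,"dz": 0,"turn": 0},{"dx": 0,"dy": 2.0,"dz": 0,"turn": 0},{"dx": 0,"dy": 2.5,"dz": 0,"turn": 0},{"dx": 0,"dy": 2.5,"dz": 0,"turn": 0}]}}

```text
t: 39.18
position: [0.5348, 0.3123, 0.0727]
tool_rot: [-1.568, 0.034, -0.025]
wrist_force: [0.5, 0.1, -2.0]
width: 0.0236
```

```bash
python3 st.py
```

```text
t 39.183 pos [0.5348 0.3123 0.0727] w 0.0236
j [ 0.5069  0.6115  1.7221  0.0069  0.8113 -1.0312] F [ 0.53  0.11 -2.02] M [ 0.02  0.01 -0.  ]
X [ 0.9993 -0.0375 -0.0055] Y [-0.0054  0.0028 -1.    ] Z [0.0375 0.9993 0.0026]
```

{"method": "servo_tool", "body": {"rows": [{"dx": 0,"dy": 0.8,"dz": 0,"turn": 0},{"dx": 0,"dy": 1.5,"dz": 0,"turn": 0},{"dx": 0,"dy": 1.5,"dz": 0,"turn": 0}]}}

```text
t: 39.43
position: [0.5349, 0.3125, 0.0723]
tool_rot: [-1.568, 0.034, -0.025]
wrist_force: [-4.1, -1.5, 8.4]
width: 0.024
```

{"method": "servo_tool", "body": {"rows": [{"dx": 0,"dy": 0,"dz": 0,"turn": 0},{"dx": 0,"dy": 0,"dz": 0,"turn": 0},{"dx": 0,"dy": 0,"dz": 0,"turn": 0},{"dx": 0,"dy": 0,"dz": 0,"turn": 0},{"dx": 0,"dy": 0,"dz": 0,"turn": 0},{"dx": 0,"dy": 0,"dz": 0,"turn": 0}], "jaw": 0}}

```text
t: 39.93
position: [0.5348, 0.3123, 0.0711]
tool_rot: [-1.568, 0.034, -0.025]
wrist_force: [0.7, 0.1, -0.1]
width: 0.0602
```

```bash
python3 st.py
```

```text
t 39.933 pos [0.5348 0.3123 0.0711] w 0.0602
j [ 0.5068  0.614   1.7224  0.007   0.8087 -1.0312] F [ 0.66  0.1  -0.14] M [ 0.01  0.01 -0.02]
X [ 0.9993 -0.0375 -0.0056] Y [-0.0055  0.0027 -1.    ] Z [0.0375 0.9993 0.0025]
```

Released at rail contact; open fully and rise straight up.

{"method": "servo_tool", "body": {"rows": [{"dx": 0,"dy": 0,"dz": 0,"turn": 0},{"dx": 0,"dy": -2,"dz": 0,"turn": 0},{"dx": 0,"dy": -10,"dz": 0,"turn": 0},{"dx": 0,"dy": -25,"dz": 0,"turn": 0},{"dx": 0,"dy": -50,"dz": 0,"turn": 0},{"dx": 0,"dy": -85,"dz": 0,"turn": 0},{"dx": 0,"dy": -120,"dz": 0,"turn": 0},{"dx": -20,"dy": -155,"dz": 20,"turn": 0},{"dx": -50,"dy": -180,"dz": 40,"turn": 0},{"dx": -80,"dy": -200,"dz": 60,"turn": 0},{"dx": -110,"dy": -210,"dz": 80,"turn": 0},{"dx": -110,"dy": -210,"dz": 80,"turn": 0}]}}

```text
t: 40.93
position: [0.4258, 0.3997, 0.2863]
tool_rot: [-1.563, 0.029, -0.024]
wrist_force: [0.4, 0.5, 0.4]
width: 0.0879
```

```bash
python3 st.py; python3 - <<'E'
from h import *
for n in ('scene','wrist','top'):
  c=shot(n,n+'17.png'); np.savez(n+'17.npz',**{k:c[k] for k in('pixels','K','k1','pose')})
from z import *
zoom('scene17.npz',370,215,80,75,8,'s17z.png')
E
```

```text
t 40.933 pos [0.4258 0.3997 0.2863] w 0.0879
j [ 0.7294  0.2944  1.6647  0.0082  1.1793 -0.8107] F [0.36 0.53 0.37] M [0.05 0.03 0.04]
X [ 0.9994 -0.0338 -0.0029] Y [-0.0027  0.0078 -1.    ] Z [0.0338 0.9994 0.0077]
```

View pics/s17z.png

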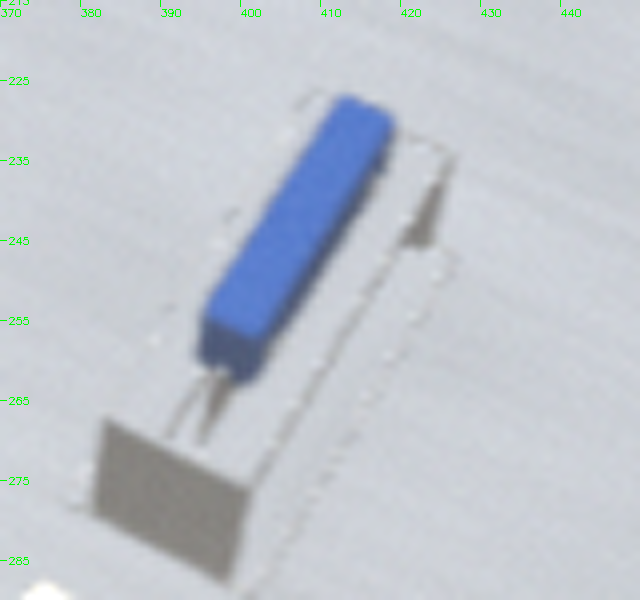

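View pics/wrist17.png

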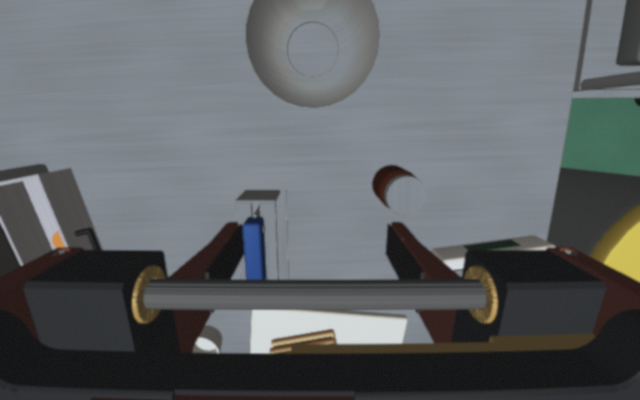

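View pics/scene17.png

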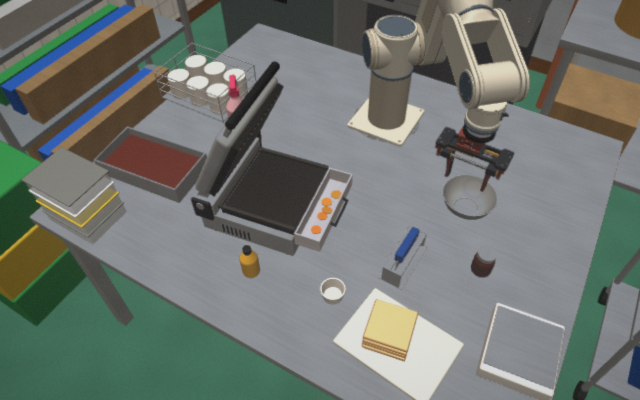

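```bash
python3 - <<'E'
from rig import r
print(r.close_job()); print(r.get_state()['t'])
E
```

```text
the job is handed in; nothing more can be done
None
the job is handed in; nothing more can be done
```

I drew all five chips into the drip tray with the scraper, hung it back in its rack, released it, and handed the job in at about 41 s of the 61 s allowed. No verdict is reported.

**How it went:** The moves offered no tilt command. I leaned the tool about 42° by pushing outward at the arm's reach limit on the press's rear side, and undid it the same way on the opposite side. Two strokes over the plate cleared the chips. The highest blade force I read was about 12 N at first touch, and about 7 N while drawing.

**Last checks:**
- **Chips:** the scene and top pictures show the plate empty and all five chips on the tray floor.
- **Scraper:** it stands in the slot at the same pixels as at the start, within about a pixel. It touched the rails at roughly its starting height before I opened the gripper.
- **Everything else:** the lid and bystanders look unmoved, and the gripper was open and clear of everything.

**What disagreed or was not clean:**
- The scene and top cameras differed by about 6 mm in y, so I used their average and the wrist camera.
- On the first attempt to undo the lean, the arm straightened quickly and I read a brief 51–57 N wrist-force spike (limit 120 N).
- Joint 5 read 2.688 there, right at its 2.69 limit. I backed off and redid it lower. I saw nothing it could have hit.

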